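# Charge the heat-sink feeder

## Robot

A 6-joint arm with a two-finger parallel gripper is mounted at the origin on the work surface. World frame = base frame: x ahead of the robot, y to its left, z up, the work surface at z = 0. Lengths are in m, angles in degrees, forces in N, time in s.
With the tool pointing down it reaches from about 0.3 to 0.75 m from the base axis. Payload 8.5 kg.
Tool frame: the origin (TCP) lies midway between the tips of the shut fingers; the grasp point (between the pads) lies 19 mm behind it (env.pinch_z is the z of the grasp point in the tool frame, in m); z points along the fingers, y is the line along which they close (so a half turn about z gives the same grasp; the last joint's range is limited). The gripper opens to 85 mm and grips with 20 to 120 N. Pads are 22 mm wide; open, the fingers measure 114 mm over their backs; the gripper's body (76 mm by 85 mm) begins 54 mm behind the grasp point. The pads swing forward as they close: fully open they stand 13 mm farther back than shut.
Start: joints at [-81.263, 21.807, 74.336, -0, 83.858, -12.336], TCP at [0.198, -0.513, 0.231] pointing down, gripper open.
Joint ranges: [-178.18, 178.18], [-50.72, 133.34], [12.68, 142.11], [-81.47, 261.47], [9.98, 163.14], [-165.26, 165.26]. Speed limits (degrees/s): [136.94, 136.94, 180, 180, 180, 180].

## Interface

Orientations are given as a 3x3 rotation matrix whose columns are the frame's x, y, z axes.
In Python, from rig import env gives the robot as it stands.
- The arm moves only by the tool arm_command, never from a script. Its argument "deltas" is a list of rows, each an object of numbers: "rx", "ry", "rz": the turn, a rotation vector about the tool's x, y, z in rad; "dx", "dy", "dz": the shift along the tool's x, y, z in m; "fingers": the finger opening in m, from 0 to 0.0854. In form: [{"rx": .., "ry": .., "rz": .., "dx": .., "dy": .., "dz": .., "fingers": ..}, ...]. A call has 1 to 12 rows; each row shifts and turns the commanded pose from where the row before left it, along the tool's axes as they then stand; what a row does not reach is not made up. A row lasts 1/10 s, in which the tool goes at most 50 mm and 8.59 degrees, less where a joint would pass 70% of its speed; a pose out of reach is approached as far as the arm can. A call is refused whole if a number of a shift passes 0.05 or a number of a turn 0.15, either way. A call with a gripper value outside its range is refused whole. The fingers move at their own pace and stop on an object; "squeeze" is the grip in N (left out, the last holds). Time passes only in rows, so rows that do not move let the fingers close. It gives the time, the measured TCP pose, the force, the opening and the grip force at its end, in the units of the state.
- env.observe(): the state, without advancing time (a new reading comes with each control period).
- env.get_image(name): name is "scene" or "side" or "wrist"; returns a dict with "color" (384x512x3 uint8, blue, green, red), "camera_matrix" (3x3 intrinsics, pixels), "k1" (the pictures are not rectified: a ray, as slopes to the right and down, at radius r is drawn at 1 + k1 r^2 times it, then the intrinsics apply), "eye" and "orientation" of the camera in the world. Camera axes: x right, y up, looking along -z (the intrinsics and any distortion apply to the point x, -y, -z); pixel columns grow to the right and rows downward; lengths in m; the calibration is good to about 2 mm. A picture is of the moment at which its call begins. There is no depth.
- env.close_job(): hands the job in; it is judged then, once.
Trained networks look in a picture, given as the dict that the camera call returned (one of the last four; its "shot" number tells which), for a name from the list of things; names that differ only in an ending like _2 or _b are one class to them, and where a whole thing is asked for, a point or a joint stands for the part that bears it (a point fixed in the world has none). Each returns a list of dicts, best first, with "p" (0 to 1); they miss things now and then, are a little off and sometimes report something else, mostly with a low value. They report only what shows in the picture. A call takes as long as a camera call.
- env.look_for(query, picture): "box" ([left, top, right, bottom] in pixels, round what is visible of it).
- env.tip_of(query, picture): "location" ([column, row] in pixels: a listed point, or the origin of a listed thing).
The state is a dict: "time_s": time; "q": joint angles; "qvel": joint speeds; "joint_efforts": joint torques, N m; "position": TCP position; "tool_rot": TCP orientation; "ft_force": force on the tool from outside, world axes, zero at the start; "wrist_torque": the same for the moment, N m; "grip_width": finger opening in m; "gripper_force": force on a finger pad.
Only numpy, scipy, OpenCV 4.12 (cv2) and the standard library are available. Lean on these libraries where they do the work, as an engineer would, in place of code of your own. Each camera call takes 0.05 s, during which the arm holds its last target. There are 200 camera calls.

## Task

Charge the parts feeder with one batch of heat sinks: gather every loose heat sink from the mat into the blue tray with the others, lift the feeder's lid past its balance point so that its strut holds it open, and tip the whole tray into the hopper. Set the empty tray back upright on the green mat, close the lid, and only then turn the index crank clockwise by its red knob, one full turn back to its red mark. Leave the ring core and the other things on the bench where they are.

Things in the scene. Friction and masses are not known exactly. Their poses are not given: they have to be found in the camera images.
- feeder: Fixed grey hopper, open on top, outside 180 (x) x 200 (y) x 100 mm high, walls and floor 5. Origin under its centre at bench level, z up; yaw within 10 deg. Lid hinged on the +x rim. Low chute block (45 long in x, 90 wide, 30 high) on its -x face. A gas strut outside its +y wall (y = 113, x 10 to 80) rises to 190 high at x = 75 when the lid is open.
- lid (a joint): Lid angle, rad: 0 closed, grows as its front edge swings up and back, stop at 1.35. White plate 180 x 200 x 8 mm, 0.5 kg. A gas strut pushes it open with a nearly constant moment: below the balance angle (0.65 to 0.9 rad) it sinks shut by itself; above it the strut carries it, damped, to the stop and holds it. A few newtons at the bar move it either way.
- lid_bar (a point): Middle of the lid's orange grab bar: round, 12 mm thick, 90 long, parallel to the hinge, on a 10 mm post at each end. It stands 53 above the lid's underside (39 clear between bar and lid), 158 from the hinge, 22 short of the front edge. Frame turns with the lid: z is the lid's normal, y along the bar.
- lid_hinge (a point): Middle of the lid's hinge line, on the feeder's +x rim, 100 above the bench; the lid turns about the feeder's y axis. The frame turns with the lid, y along the hinge.
- indexer: Grey gearbox fixed beside the feeder's +y wall, 112 x 112 x 55 mm high, with the index crank on top. Origin under its centre at bench level; its yaw varies by up to 90 deg, and so the direction in which the crank starts. A small red tab on its top edge (-x), rising to 67, marks the crank's start.
- crank (a joint): Turn of the index crank, rad: 0 at the start (knob at the red tab), growing clockwise seen from above; 6.28 is one full turn. Aluminium disc 102 mm across, vertical axis, upper face 67 above the bench. It cannot turn back past its start, has no stop at one turn, needs about 2 N at the knob and stays where it is left.
- crank_axis (a point): Point on the crank's vertical axis, at the knob's mid height (91 above the bench).
- crank_knob (a point): Middle of the crank's upright red knob: round, 20 mm thick, 45 mm high (from 68 to 113 above the bench), 42 from the crank's axis. It spins freely on its own pin, so it can be held at one hand direction all the way round.
- mat: Grey-green bench mat, fixed, 360 (x) x 400 (y) x 3 thick. Origin under its centre; its top is 3 above the bench.
- tray: Blue loose tray, 0.3 kg, 160 (x) x 130 (y) mm; floor 4 thick, slick (friction about 0.3); walls 4 thick, 40 high on the long sides and the back (-x); the +x end is the open pouring mouth. Origin under its centre. Yellow handle plate on the back wall: x -80 to -68, 50 wide, from 36 to 80 above the underside; pinch from above across its thickness. Starts on the mat, mouth towards the feeder.
- sink1: Finned aluminium heat sink, loose, about 40 g, 32 (x) x 26 (y) x 22 high, a plain block to the fingers; origin under its centre. Starts in the tray, near its back.
- sink2: Finned aluminium heat sink, loose, about 40 g, 32 (x) x 26 (y) x 22 high, a plain block to the fingers; origin under its centre. Starts in the tray, near its back.
- sink3: Finned aluminium heat sink, loose, about 40 g, 32 (x) x 26 (y) x 22 high, a plain block to the fingers; origin under its centre. Starts lying on the mat, or is absent (None).
- sink4: Finned aluminium heat sink, loose, about 40 g, 32 (x) x 26 (y) x 22 high, a plain block to the fingers; origin under its centre. Starts lying on the mat, or is absent (None).
- sink5: Finned aluminium heat sink, loose, about 40 g, 32 (x) x 26 (y) x 22 high, a plain block to the fingers; origin under its centre. Starts lying on the mat, or is absent (None).
- sink6: Finned aluminium heat sink, loose, about 40 g, 32 (x) x 26 (y) x 22 high, a plain block to the fingers; origin under its centre. Starts lying on the mat, or is absent (None).
- toroid: Bystander: black ring core lying on the mat, 36 mm across, 16 high; origin under its centre. Not part of the job.
- screwdriver: Bystander: screwdriver, 170 long, lying on the bench near the robot; origin under its middle.
- jar: Bystander: amber jar with a lid, 50 mm across, 60 high, behind the work area; origin under its centre.

How it is judged (in metres and radians):
On the way, in this order (a step that is already met when the one before it is completed fails the run):
1. every heat sink lies in the level tray while the lid stands open, held by its strut alone (gathering and opening in either order) (x of sink1 in the frame of tray between -0.085 and 0.085 m and y of sink1 in the frame of tray between -0.07 and 0.07 m and z of sink1 in the frame of tray between -0.005 and 0.06 m and x of sink2 in the frame of tray between -0.085 and 0.085 m and y of sink2 in the frame of tray between -0.07 and 0.07 m and z of sink2 in the frame of tray between -0.005 and 0.06 m and x of sink3 in the frame of tray between -0.085 and 0.085 m and y of sink3 in the frame of tray between -0.07 and 0.07 m and z of sink3 in the frame of tray between -0.005 and 0.06 m and x of sink4 in the frame of tray between -0.085 and 0.085 m and y of sink4 in the frame of tray between -0.07 and 0.07 m and z of sink4 in the frame of tray between -0.005 and 0.06 m and x of sink5 in the frame of tray between -0.085 and 0.085 m and y of sink5 in the frame of tray between -0.07 and 0.07 m and z of sink5 in the frame of tray between -0.005 and 0.06 m and x of sink6 in the frame of tray between -0.085 and 0.085 m and y of sink6 in the frame of tray between -0.07 and 0.07 m and z of sink6 in the frame of tray between -0.005 and 0.06 m and angle between tray's own z axis and vertical below 0.3 rad and value of joint lid above 1.2 rad and contact force between the fingers and feeder below 0.2 N), for 0.2 s.
2. the tray is tipped over the hopper (angle between tray's own z axis and vertical above 0.45 rad and horizontal distance between tray and feeder below 0.22 m and height (world z) of tray above 0.1 m), for 0.1 s.
3. every heat sink is in the hopper (x of sink1 in the frame of feeder between -0.095 and 0.095 m and y of sink1 in the frame of feeder between -0.105 and 0.105 m and z of sink1 in the frame of feeder between 0 and 0.1 m and x of sink2 in the frame of feeder between -0.095 and 0.095 m and y of sink2 in the frame of feeder between -0.105 and 0.105 m and z of sink2 in the frame of feeder between 0 and 0.1 m and x of sink3 in the frame of feeder between -0.095 and 0.095 m and y of sink3 in the frame of feeder between -0.105 and 0.105 m and z of sink3 in the frame of feeder between 0 and 0.1 m and x of sink4 in the frame of feeder between -0.095 and 0.095 m and y of sink4 in the frame of feeder between -0.105 and 0.105 m and z of sink4 in the frame of feeder between 0 and 0.1 m and x of sink5 in the frame of feeder between -0.095 and 0.095 m and y of sink5 in the frame of feeder between -0.105 and 0.105 m and z of sink5 in the frame of feeder between 0 and 0.1 m and x of sink6 in the frame of feeder between -0.095 and 0.095 m and y of sink6 in the frame of feeder between -0.105 and 0.105 m and z of sink6 in the frame of feeder between 0 and 0.1 m), for 0.2 s.
4. the lid is closed over them (all of step 3 and value of joint lid below 0.06 rad), for 0.2 s.
5. the crank has made a full turn with the lid closed (value of joint crank above 5.93 rad and value of joint lid below 0.06 rad), for 0.1 s.
At the end, for the whole second after the job is handed in: Every heat sink lies inside the hopper, the lid is closed (below 0.06 rad), the crank stands one full turn from its start (within 0.35 rad), and the tray stands upright (within 0.08 rad) and still on the mat, its centre at least 15 mm inside the mat's edges (all of step 3 and all of step 5 and x of tray in the frame of mat between -0.165 and 0.165 m and y of tray in the frame of mat between -0.185 and 0.185 m and z of tray in the frame of mat between 0 and 0.009 m and angle between tray's own z axis and vertical below 0.08 rad and value of joint crank below 6.63 rad and linear speed of tray below 0.02 m/s); the robot touches nothing.
It fails at once if the toroid is pushed out of its place (over 40 mm) (distance of toroid from where it was at the start of the episode above 0.04 m).
It fails at once if the screwdriver is pushed out of its place (over 40 mm) (distance of screwdriver from where it was at the start of the episode above 0.04 m).
It fails at once if the jar is pushed out of its place (over 40 mm) (distance of jar from where it was at the start of the episode above 0.04 m).
Of sink3, sink4, sink5, sink6 only 2 to 4 are there at a start; the rules pass over those that are not, and their reading is None.
At some moment in a run one of sink3, sink4, sink5, sink6 may be knocked a few centimetres aside while the robot is not near it.
It also fails if it takes over 210 s, if anything falls off the work surface, if the arm or the gripper's body presses on something with over 40 N, if the wrist force passes 120 N, or if a joint passes its speed limit or range.

## Working session

There is one attempt and no reset: what is moved stays moved. The work goes in short steps, Python scripts to look and compute and a tool call to move; the robot and the scene stay as the last step left them, time stands still between calls to the robot, and variables do not carry over. Pictures are saved under pics/ and viewed, at most 15 in all, crops included, and the job is handed in when it is done.

Besides the shell and the picture viewer there is one more tool, called after "Emit:" as name(argument=value, ...) on one line, values as JSON. arm_command: Moves the arm, as the interface text tells. Its arguments: {"type":"object","properties":{"deltas":{"type":"array"},"squeeze":{"type":"number"}},"required":["deltas"]}

```bash
ls; mkdir -p pics; python3 - <<'E'
from rig import env
import cv2,numpy as np
print(env.observe(), env.pinch_z)
for n in ["scene","side"]:
    p=env.get_image(n); cv2.imwrite(f"pics/{n}0.png",p["color"]); print(n,p["camera_matrix"],p["k1"],p["eye"],p["orientation"])
E
```

```text
pics
{'time_s': 0.0, 'q': array([-8.12623982e+01,  2.18408316e+01,  7.43830500e+01, -6.97091889e-04,
        8.38585500e+01, -1.23338018e+01]), 'qvel': array([-0.02561802,  0.00041592, -0.02129864,  0.06702677, -0.04594137,
        0.04831468]), 'joint_efforts': array([ 1.56739450e-03, -4.48458552e+01, -2.31278139e+01, -1.48288350e-04,
        4.73247579e-03, -2.07589278e-05]), 'position': array([ 0.19771053, -0.51293102,  0.23072329]), 'tool_rot': array([[ 9.33132657e-01,  3.59532185e-01, -2.30508933e-04],
       [ 3.59532137e-01, -9.33131623e-01,  1.42016794e-03],
       [ 2.95500905e-04, -1.40808045e-03, -9.99998965e-01]]), 'ft_force': array([0.5139423 , 0.27524152, 0.47408652]), 'wrist_torque': array([0.01401093, 0.02395838, 0.02633771]), 'gripper_force': 0.0, 'grip_width': 0.08547461295865375} -0.0187
scene [[468.43322434   0.         257.60887346]
 [  0.         468.43322434 189.70008827]
 [  0.           0.           1.        ]] -0.06739300565436089 [ 1.07198574 -0.93030956  0.90568251] [[ 0.87382195 -0.30084799  0.3820022 ]
 [ 0.48577532  0.50556449 -0.7130406 ]
 [ 0.02139008  0.80863777  0.58791787]]
side [[347.23298678   0.         252.57017934]
 [  0.         347.23298678 191.85790057]
 [  0.           0.           1.        ]] -0.051878835089786135 [ 0.3864582  -0.43149311  0.74854459] [[ 0.95033905  0.24830999 -0.18761088]
 [-0.31113927  0.74463212 -0.59052126]
 [-0.00693124  0.61956853  0.78491197]]
```

View pics/scene0.png

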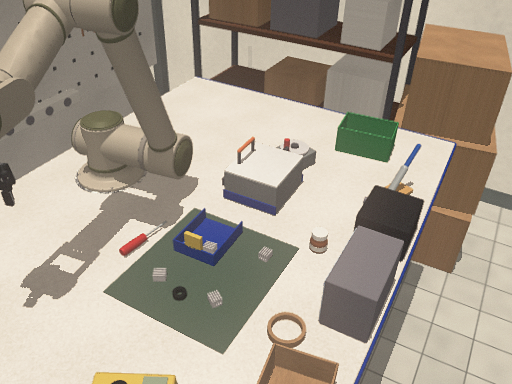

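View pics/side0.png

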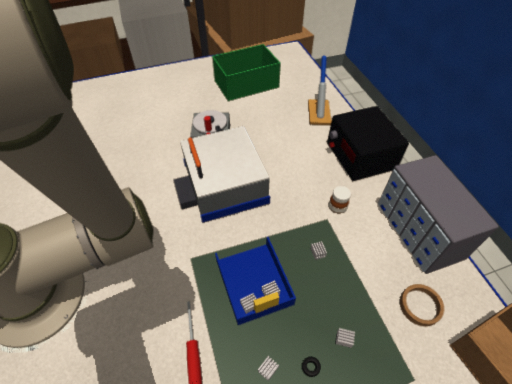

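```bash
cat > h.py <<'E'
from rig import env
import cv2,numpy as np
from scipy.spatial.transform import Rotation as R
def ray(p,uv):
    K=np.array(p["camera_matrix"]); x=(uv[0]-K[0,2])/K[0,0]; y=(uv[1]-K[1,2])/K[1,1]
    a,b=x,y
    for _ in range(20):
        s=1+p["k1"]*(a*a+b*b); a,b=x/s,y/s
    d=np.array(p["orientation"])@np.array([a,-b,-1.]); return np.array(p["eye"]),d/np.linalg.norm(d)
def at_z(p,uv,z):
    e,d=ray(p,uv); return e+d*(z-e[2])/d[2]
def tri(obs):
    A=np.zeros((3,3));b=np.zeros(3);L=[ray(p,u) for p,u in obs]
    for e,d in L:
        M=np.eye(3)-np.outer(d,d);A+=M;b+=M@e
    X=np.linalg.solve(A,b); return X,max(np.linalg.norm((np.eye(3)-np.outer(d,d))@(X-e)) for e,d in L)
def proj(p,X):
    c=np.array(p["orientation"]).T@(np.array(X)-p["eye"]); a,b=c[0]/-c[2],-c[1]/-c[2]
    s=1+p["k1"]*(a*a+b*b); K=p["camera_matrix"]; return np.array([a*s*K[0,0]+K[0,2],b*s*K[1,1]+K[1,2]])
E
python3 - <<'E'
from h import *
ps={n:env.get_image(n) for n in ["scene","side"]}
for q in ["feeder","lid_bar","lid_hinge","indexer","crank_axis","crank_knob","mat","tray","sink1","toroid","screwdriver","jar"]:
    o={}
    for n,p in ps.items():
        r=env.tip_of(q,p); o[n]=r
        print(q,n,[(np.round(x["location"],1).tolist(),round(x["p"],2)) for x in r][:8])
    if all(o.values()) and q!="sink1":
        X,e=tri([(ps[n],o[n][0]["location"]) for n in ps]); print("   ",X.round(4),e.round(4))
    if q=="sink1":
        for n in ps:
            for x in o[n]: print("   ",n,at_z(ps[n],x["location"],.003).round(3))
E
```

```text
feeder scene [([264.5, 191.9], 0.79)]
feeder side [([224.6, 186.3], 0.69)]
    [ 0.4998  0.1868 -0.0146] 0.0001
lid_bar scene [([246.2, 144.0], 0.94)]
lid_bar side [([194.6, 148.2], 0.96), ([269.4, 371.2], 0.37)]
    [0.4351 0.1796 0.1572] 0.0043
lid_hinge scene [([289.8, 172.4], 0.61)]
lid_hinge side [([194.9, 148.9], 0.48)]
    [ 0.461   0.4701 -0.1158] 0.0024
indexer scene [([295.2, 164.8], 0.56)]
indexer side [([213.1, 135.6], 0.58)]
    [ 0.5177  0.3924 -0.0115] 0.0045
crank_axis scene [([294.5, 141.9], 0.8), ([297.3, 160.1], 0.71)]
crank_axis side [([210.7, 112.4], 0.92), ([339.1, 338.7], 0.25)]
    [0.5163 0.374  0.0944] 0.0059
crank_knob scene [([288.9, 143.5], 0.78), ([264.3, 188.7], 0.16)]
crank_knob side [([206.2, 121.4], 0.82)]
    [0.4985 0.361  0.0833] 0.0001
mat scene [([203.1, 266.3], 0.93)]
mat side [([287.0, 314.6], 0.83)]
    [ 0.5298 -0.2141  0.0035] 0.0006
tray scene [([207.8, 238.1], 0.56)]
tray side [([253.9, 281.5], 0.97)]
    [ 0.4848 -0.124   0.0142] 0.0005
sink1 scene [([211.5, 303.1], 0.71), ([211.0, 251.8], 0.6), ([157.2, 276.1], 0.51), ([262.9, 258.9], 0.46)]
sink1 side [([250.8, 306.5], 0.75), ([343.8, 336.7], 0.62), ([317.5, 253.5], 0.58), ([266.8, 368.1], 0.57), ([270.2, 291.6], 0.54)]
    scene [ 0.618 -0.308  0.003]
    scene [ 0.517 -0.157  0.003]
    scene [ 0.446 -0.305  0.003]
    scene [ 0.654 -0.109  0.003]
    side [ 0.462 -0.172  0.003]
    side [ 0.625 -0.294  0.003]
    side [ 0.654 -0.099  0.003]
    side [ 0.454 -0.3    0.003]
    side [ 0.514 -0.153  0.003]
toroid scene [([181.3, 291.9], 0.71), ([247.3, 142.9], 0.55)]
toroid side [([308.6, 364.3], 0.58), ([315.3, 248.1], 0.22)]
    [ 0.5344 -0.3196  0.0062] 0.0009
screwdriver scene [([144.3, 237.6], 0.61)]
screwdriver side [([193.4, 347.0], 0.78), ([253.8, 151.0], 0.4)]
    [ 0.3268 -0.2163  0.0129] 0.0031
jar scene [([319.4, 248.6], 0.75)]
jar side [([336.2, 203.6], 0.56)]
    [ 0.768   0.025  -0.0097] 0.0034
```

The scene shows the tray (scene 208,238) with two sinks at its back. Three sinks are loose, at about scene (158,274), (215,298) and (265,253). The toroid is at (180,293), the feeder is closed, and the crank knob is at (289,144). Next I'll look from above with the wrist camera.

Emit:
arm_command(deltas=[{"dx":0.045,"dy":-0.014,"dz":-0.019},{"dx":0.045,"dy":-0.014,"dz":-0.019},{"dx":0.045,"dy":-0.014,"dz":-0.019},{"dx":0.045,"dy":-0.014,"dz":-0.019},{"dx":0.045,"dy":-0.014,"dz":-0.019},{"dx":0.045,"dy":-0.014,"dz":-0.019},{"dx":0.045,"dy":-0.014,"dz":-0.019},{"dx":0.045,"dy":-0.014,"dz":-0.019},{"dx":0.045,"dy":-0.014,"dz":-0.019},{"fingers":0.0854},{"fingers":0.0854}])

```text
invalid input
```

```bash
python3 - <<'E'
from h import *
s=env.observe(); print(s["time_s"],s["position"],s["tool_rot"].round(4),s["q"].round(1))
p=env.get_image("wrist"); cv2.imwrite("pics/w1.png",p["color"]); print(p["eye"],p["orientation"])
for q in ["tray","sink1","toroid"]:
    for x in env.tip_of(q,p): print(q,np.round(x["location"],1),round(x["p"],2),at_z(p,x["location"],.003).round(4))
E
```

```text
1.4 [ 0.19775913 -0.51319748  0.23132825] [[ 0.9331  0.3595  0.    ]
 [ 0.3595 -0.9331  0.    ]
 [ 0.      0.     -1.    ]] [-81.3  21.8  74.3   0.   83.9 -12.3]
[ 0.26859181 -0.485183    0.37409169] [[ 3.60494870e-01  8.91810317e-01  2.73345582e-01]
 [-9.32760893e-01  3.44431867e-01  1.06413370e-01]
 [ 7.51611686e-04 -2.93327543e-01  9.56011709e-01]]
```

View pics/w1.png

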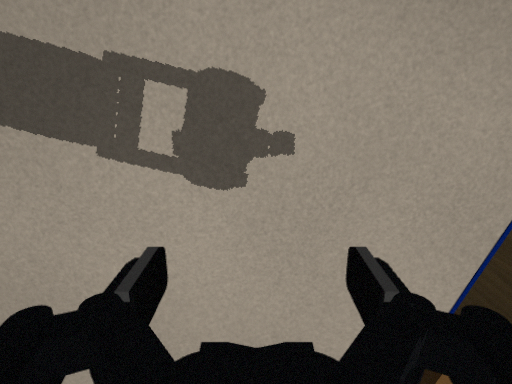

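The move was refused, and the wrist view shows only bench and the arm's shadow. I'll retry with full rows.

Emit:
arm_command(deltas=[{"rx":0,"ry":0,"rz":0,"dx":0.045,"dy":-0.014,"dz":-0.019,"fingers":0.085},{"rx":0,"ry":0,"rz":0,"dx":0.045,"dy":-0.014,"dz":-0.019,"fingers":0.085}], squeeze=40)

```text
time_s: 1.8
position: [0.2706, -0.4552, 0.2687]
tool_rot: [[0.934, 0.357, -0.0], [0.357, -0.934, 0.001], [0.0, -0.001, -1.0]]
ft_force: [0.8, -0.6, 0.7]
grip_width: 0.0849
gripper_force: 0.0
```

Emit:
arm_command(deltas=[{"rx":0,"ry":0,"rz":0,"dx":0.045,"dy":-0.014,"dz":-0.019,"fingers":0.085},{"rx":0,"ry":0,"rz":0,"dx":0.045,"dy":-0.014,"dz":-0.019,"fingers":0.085},{"rx":0,"ry":0,"rz":0,"dx":0.045,"dy":-0.014,"dz":-0.019,"fingers":0.085},{"rx":0,"ry":0,"rz":0,"dx":0.045,"dy":-0.014,"dz":-0.019,"fingers":0.085},{"rx":0,"ry":0,"rz":0,"dx":0.045,"dy":-0.014,"dz":-0.019,"fingers":0.085},{"rx":0,"ry":0,"rz":0,"dx":0.045,"dy":-0.014,"dz":-0.019,"fingers":0.085},{"rx":0,"ry":0,"rz":0,"dx":0,"dy":0,"dz":0,"fingers":0.085},{"rx":0,"ry":0,"rz":0,"dx":0,"dy":0,"dz":0,"fingers":0.085}])

```text
time_s: 2.6
position: [0.4891, -0.2825, 0.3807]
tool_rot: [[0.932, 0.361, -0.0], [0.361, -0.932, -0.0], [-0.0, 0.0, -1.0]]
ft_force: [-0.3, 0.0, 0.2]
grip_width: 0.0849
gripper_force: 0.0
```

```bash
cat > s1.py <<'E'
from h import *
s=env.observe(); print(s["time_s"],s["position"],s["tool_rot"].round(4),s["q"].round(1))
p=env.get_image("wrist"); cv2.imwrite("pics/w2.png",p["color"]); print(p["eye"])
for q in ["tray","sink1","toroid"]:
    for x in env.tip_of(q,p): print(q,np.round(x["location"],1),round(x["p"],2),at_z(p,x["location"],.003).round(4))
E
python3 s1.py
```

```text
2.6 [ 0.48911976 -0.28245261  0.38073124] [[ 9.324e-01  3.613e-01 -2.000e-04]
 [ 3.613e-01 -9.324e-01 -2.000e-04]
 [-2.000e-04  1.000e-04 -1.000e+00]] [-42.   20.4  52.6  -0.  107.1  26.8]
[ 0.55994626 -0.25425556  0.5234828 ]
tray [162.8 112.6] 0.65 [ 0.483  -0.1203  0.003 ]
sink1 [295.5  67.4] 0.94 [ 0.6249 -0.2955  0.003 ]
sink1 [258.8 168.7] 0.88 [ 0.4527 -0.301   0.003 ]
sink1 [189.4 106.6] 0.8 [ 0.5079 -0.1579  0.003 ]
toroid [291.9 127.4] 0.81 [ 0.538  -0.3268  0.003 ]
```

View pics/w2.png

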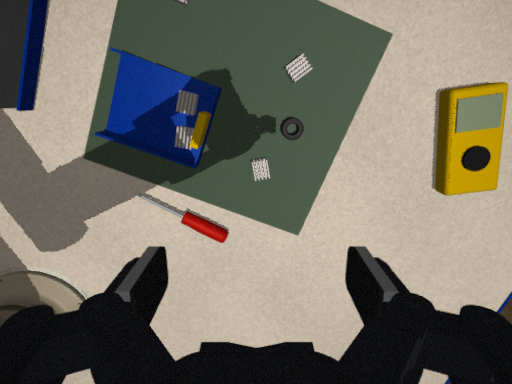

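The wrist view shows the tray with sinks at (187,102) and (184,136). Loose sinks are at (298,67) and (260,169), with the edge of a third at (180,0). The toroid is at (292,128). Next I'll measure sink yaws and the tray pose.

```bash
cat >> h.py <<'E'
def blob(p,mask,zs):
    """world contours (at height zs) of mask's blobs -> list of (centre xy, (w,h), yaw deg of long side, area px, pixel centre)"""
    out=[]
    for c in cv2.findContours(mask.astype(np.uint8),cv2.RETR_EXTERNAL,cv2.CHAIN_APPROX_NONE)[0]:
        if cv2.contourArea(c)<60: continue
        W=np.array([at_z(p,q[0],zs)[:2] for q in c],np.float32)
        r=cv2.minAreaRect(W); (w,h),a=r[1],r[2]
        if w<h: w,h,a=h,w,a+90
        out.append((np.round(r[0],4),np.round((w,h),4),round((a+90)%180-90,1),cv2.contourArea(c),c[:,0].mean(0).round(1)))
    return out
def sinkmask(p):
    h=cv2.cvtColor(p["color"],cv2.COLOR_BGR2HSV); m=((h[...,2]>105)&(h[...,1]<70)).astype(np.uint8)
    return cv2.morphologyEx(m,cv2.MORPH_CLOSE,np.ones((5,5)))
def colmask(p,lo,hi,s=120,v=60):
    h=cv2.cvtColor(p["color"],cv2.COLOR_BGR2HSV); return (h[...,0]>=lo)&(h[...,0]<=hi)&(h[...,1]>s)&(h[...,2]>v)
E
python3 - <<'E'
from h import *
w=env.get_image("wrist"); s=env.get_image("side"); c=env.get_image("scene")
for n,p in (("w",w),("s",s)):
    for b in blob(p,sinkmask(p),.02):
        if b[1][0]<.06: print(n,"sink",b)
    for b in blob(p,colmask(p,18,35),.083): print(n,"yel",b)
for n,p in (("w",w),("s",s),("c",c)):
    m=colmask(p,105,130,150,50).astype(np.uint8)
    for k in cv2.findContours(m,cv2.RETR_EXTERNAL,cv2.CHAIN_APPROX_NONE)[0]:
        if cv2.contourArea(k)>1000: print(n,cv2.approxPolyDP(cv2.convexHull(k),6,True)[:,0].tolist())
E
```

```text
w sink (array([ 0.1728, -0.7971]), array([0.0565, 0.0381]), -76.7, 291.0, array([432.5, 377.6]))
w sink (array([ 0.4561, -0.3024]), array([0.0357, 0.0277]), 31.8, 306.0, array([260.2, 168.4]))
w sink (array([ 0.4608, -0.1689]), array([0.0428, 0.0166]), 48.9, 135.5, array([184.4, 137.3]))
w sink (array([ 0.6243, -0.2984]), array([0.0348, 0.0277]), -33.9, 400.0, array([298. ,  65.6]))
w yel (array([ 0.4908, -0.1957]), array([0.054, 0.017]), 1.5, 397.5, array([199.1, 128.3]))
w yel (array([ 0.6128, -0.557 ]), array([0.1527, 0.0888]), 28.9, 6826.0, array([471. , 134.9]))
s yel (array([ 0.4856, -0.2   ]), array([0.0538, 0.0254]), 2.3, 286.5, array([265.8, 301.9]))
w [[109, 47], [218, 86], [194, 167], [94, 133]]
w [[45, 0], [32, 105], [17, 109], [28, 0]]
s [[271, 244], [294, 303], [238, 324], [215, 254]]
s [[443, 0], [511, 0], [511, 238], [424, 139], [423, 94]]
```

Emit:
arm_command(deltas=[{"rx":0,"ry":0,"rz":-0.15,"dx":0,"dy":0,"dz":0.05,"fingers":0.085},{"rx":0,"ry":0,"rz":-0.15,"dx":0,"dy":0,"dz":0.05,"fingers":0.085},{"rx":0,"ry":0,"rz":-0.15,"dx":0,"dy":0,"dz":0.05,"fingers":0.085},{"rx":0,"ry":0,"rz":-0.15,"dx":0,"dy":0,"dz":0.05,"fingers":0.085},{"rx":0,"ry":0,"rz":0,"dx":0.016,"dy":0.03,"dz":0,"fingers":0.085},{"rx":0,"ry":0,"rz":0,"dx":0.016,"dy":0.03,"dz":0,"fingers":0.085},{"rx":0,"ry":0,"rz":0,"dx":0.016,"dy":0.03,"dz":0,"fingers":0.085},{"rx":0,"ry":0,"rz":0,"dx":0.016,"dy":0.03,"dz":0,"fingers":0.085},{"rx":0,"ry":0,"rz":0,"dx":0,"dy":0,"dz":0.04,"fingers":0.085},{"rx":0,"ry":0,"rz":0,"dx":0,"dy":0,"dz":0.04,"fingers":0.085},{"rx":0,"ry":0,"rz":0,"dx":0,"dy":0,"dz":0.04,"fingers":0.085},{"rx":0,"ry":0,"rz":0,"dx":0,"dy":0,"dz":0,"fingers":0.085}])

```text
time_s: 4.15
position: [0.6211, -0.2971, 0.0551]
tool_rot: [[0.568, 0.823, -0.009], [0.823, -0.568, 0.006], [0.0, -0.011, -1.0]]
ft_force: [-0.8, -0.9, 0.1]
grip_width: 0.0851
gripper_force: 0.0
```

```bash
cat >> h.py <<'E'
def go(x,y,z,yaw):
    "pure rz then shifts in the turned frame, yaw of the tool's y axis (deg); tool taken as pointing down"
    s=env.observe(); T=s["tool_rot"]; cur=np.degrees(np.arctan2(T[1,1],T[0,1]))
    d=(yaw-cur+90)%180-90; a=np.radians(cur+d); yv=np.array([np.cos(a),np.sin(a)]); xv=np.array([-yv[1],yv[0]])
    e=np.array([x,y])-s["position"][:2]
    print("t",round(s["time_s"],1),"pos",s["position"].round(4),"yaw",cur.round(1),"tilt z",T[:,2].round(3),"q6",s["q"][5].round(0),"| rz",-np.radians(d).round(3),"dx",(e@xv).round(4),"dy",(e@yv).round(4),"dz",(s["position"][2]-z).round(4))
E
python3 - <<'E'
from h import *
go(.625,-.297,.009,-34)
p=env.get_image("wrist")
for b in blob(p,sinkmask(p),.02):
    if b[1][0]<.06: print(b)
for x in env.tip_of("sink1",p): print(np.round(x["location"],1),round(x["p"],2),at_z(p,x["location"],.003).round(4))
E
```

```text
t 4.2 pos [ 0.6211 -0.2971  0.0551] yaw -34.6 tilt z [-0.009  0.006 -1.   ] q6 -1.0 | rz -0.01 dx 0.0023 dy 0.0032 dz 0.0461
(array([ 0.443 , -0.3195]), array([0.0127, 0.01  ]), 35.2, 96.0, array([ 75. , 376.7]))
(array([ 0.6615, -0.4668]), array([0.0234, 0.0128]), -32.7, 315.5, array([433.7, 377.9]))
(array([ 0.6248, -0.2974]), array([0.0337, 0.0329]), 55.8, 2464.5, array([261.7, 223.1]))
(array([ 0.7848, -0.282 ]), array([0.0345, 0.0072]), 69.9, 822.5, array([505.2,  32.5]))
[257.9 213. ] 0.57 [ 0.6228 -0.2961  0.003 ]
```

Emit:
arm_command(deltas=[{"rx":0,"ry":0,"rz":0,"dx":0.002,"dy":0.003,"dz":0.02,"fingers":0.085},{"rx":0,"ry":0,"rz":0,"dx":0,"dy":0,"dz":0.016,"fingers":0.085},{"rx":0,"ry":0,"rz":0,"dx":0,"dy":0,"dz":0.01,"fingers":0.085},{"rx":0,"ry":0,"rz":0,"dx":0,"dy":0,"dz":0,"fingers":0.0},{"rx":0,"ry":0,"rz":0,"dx":0,"dy":0,"dz":0,"fingers":0.0},{"rx":0,"ry":0,"rz":0,"dx":0,"dy":0,"dz":0,"fingers":0.0},{"rx":0,"ry":0,"rz":0,"dx":0,"dy":0,"dz":0,"fingers":0.0},{"rx":0,"ry":0,"rz":0,"dx":0,"dy":0,"dz":0,"fingers":0.0}], squeeze=40)

```text
time_s: 5.05
position: [0.6279, -0.2987, 0.0163]
tool_rot: [[0.567, 0.824, 0.002], [0.824, -0.567, -0.001], [-0.0, 0.002, -1.0]]
ft_force: [-0.6, 0.1, 5.5]
grip_width: 0.0307
gripper_force: 40.6
```

Emit:
arm_command(deltas=[{"rx":0,"ry":0,"rz":0,"dx":0,"dy":0,"dz":0,"fingers":0.0},{"rx":0,"ry":0,"rz":0,"dx":0,"dy":0,"dz":-0.03,"fingers":0.0},{"rx":0,"ry":0,"rz":0,"dx":0,"dy":0,"dz":-0.04,"fingers":0.0},{"rx":0,"ry":0,"rz":0,"dx":0,"dy":0,"dz":-0.04,"fingers":0.0},{"rx":0,"ry":0,"rz":0,"dx":0,"dy":0,"dz":0,"fingers":0.0}])

```text
time_s: 5.55
position: [0.6294, -0.2996, 0.1317]
tool_rot: [[0.567, 0.824, 0.009], [0.824, -0.567, -0.007], [-0.0, 0.011, -1.0]]
ft_force: [0.6, -0.4, -0.0]
grip_width: 0.0308
gripper_force: 39.9
```

```bash
python3 - <<'E'
from h import *
w=env.get_image("wrist"); s=env.get_image("side"); c=env.get_image("scene")
for n,p in (("w",w),("s",s)):
    for b in blob(p,colmask(p,105,130,150,50),.043): print(n,b)
    for b in blob(p,colmask(p,18,35),.083): print(n,"yel",b)
    for x in env.tip_of("tray",p): print(np.round(x["location"],1),round(x["p"],2),at_z(p,x["location"],.003).round(4))
for x in env.tip_of("sink1",s): print("sink s",np.round(x["location"],1),round(x["p"],2),at_z(s,x["location"],.003).round(4))
for t in [(.484,-.121,92)]:
  go(.484,-.1,.016,90)
E
```

```text
w (array([ 0.5349, -0.181 ]), array([0.158 , 0.0798]), 41.5, 8130.0, array([ 34.4, 126.8]))
w yel (array([ 0.6308, -0.4667]), array([0.0145, 0.011 ]), -34.5, 111.5, array([374.6, 379.8]))
w yel (array([ 0.6627, -0.4511]), array([0.0141, 0.0044]), -81.2, 60.5, array([402.1, 345.7]))
w yel (array([ 0.5181, -0.1963]), array([0.0498, 0.019 ]), 1.7, 1503.0, array([ 21.2, 187.6]))
s (array([ 0.4844, -0.1259]), array([0.1712, 0.1319]), -88.2, 3958.5, array([253.6, 280.4]))
s (array([0.4461, 0.062 ]), array([0.0706, 0.0206]), 0.4, 152.5, array([214.9, 214.5]))
s (array([0.9753, 0.5648]), array([0.1665, 0.0182]), 64.2, 71.5, array([322.9,  68.7]))
s (array([1.3796, 0.5476]), array([1.5059, 0.6854]), 45.7, 23582.0, array([454.5,  89.9]))
s yel (array([ 0.4852, -0.2001]), array([0.0547, 0.0253]), 3.6, 289.5, array([265.8, 301.9]))
s yel (array([0.8333, 0.3041]), array([0.1018, 0.059 ]), 68.4, 75.0, array([322.1, 114.4]))
[253.9 282.7] 0.91 [ 0.4856 -0.1217  0.003 ]
sink s [250.3 304. ] 0.76 [ 0.4626 -0.1663  0.003 ]
sink s [358.1 321.7] 0.73 [ 0.6682 -0.2762  0.003 ]
sink s [267.7 370.7] 0.6 [ 0.4536 -0.3053  0.003 ]
sink s [272.4 295.9] 0.43 [ 0.5149 -0.1642  0.003 ]
t 5.8 pos [ 0.6269 -0.2981  0.1232] yaw -34.6 tilt z [-0.002  0.002 -1.   ] q6 -1.0 | rz 0.968 dx -0.1429 dy -0.1981 dz 0.1072
```

Emit:
arm_command(deltas=[{"rx":0,"ry":0,"rz":0.138,"dx":0,"dy":0,"dz":0,"fingers":0.0},{"rx":0,"ry":0,"rz":0.138,"dx":0,"dy":0,"dz":0,"fingers":0.0},{"rx":0,"ry":0,"rz":0.138,"dx":0,"dy":0,"dz":0,"fingers":0.0},{"rx":0,"ry":0,"rz":0.138,"dx":0,"dy":0,"dz":0,"fingers":0.0},{"rx":0,"ry":0,"rz":0.138,"dx":0,"dy":0,"dz":0,"fingers":0.0},{"rx":0,"ry":0,"rz":0.138,"dx":0,"dy":0,"dz":0,"fingers":0.0},{"rx":0,"ry":0,"rz":0.138,"dx":0,"dy":0,"dz":0,"fingers":0.0},{"rx":0,"ry":0,"rz":0,"dx":-0.022,"dy":-0.04,"dz":0,"fingers":0.0},{"rx":0,"ry":0,"rz":0,"dx":-0.022,"dy":-0.041,"dz":0,"fingers":0.0},{"rx":0,"ry":0,"rz":0,"dx":-0.022,"dy":-0.041,"dz":0,"fingers":0.0},{"rx":0,"ry":0,"rz":0,"dx":-0.021,"dy":-0.041,"dz":0,"fingers":0.0},{"rx":0,"ry":0,"rz":0,"dx":-0.021,"dy":-0.04,"dz":0,"fingers":0.0}])

```text
time_s: 7.05
position: [0.5176, -0.0939, 0.1241]
tool_rot: [[1.0, 0.002, -0.001], [0.002, -1.0, 0.001], [-0.001, -0.001, -1.0]]
ft_force: [1.0, 0.8, -1.0]
grip_width: 0.0304
gripper_force: 39.9
```

Emit:
arm_command(deltas=[{"rx":0,"ry":0,"rz":0,"dx":0,"dy":0,"dz":0,"fingers":0.0},{"rx":0,"ry":0,"rz":0,"dx":0,"dy":0,"dz":0.03,"fingers":0.0},{"rx":0,"ry":0,"rz":0,"dx":0,"dy":0,"dz":0.03,"fingers":0.0},{"rx":0,"ry":0,"rz":0,"dx":0,"dy":0,"dz":0,"fingers":0.0},{"rx":0,"ry":0,"rz":0,"dx":0,"dy":0,"dz":0,"fingers":0.0}])

```text
time_s: 7.55
position: [0.5192, -0.0959, 0.0649]
tool_rot: [[1.0, 0.002, -0.001], [0.002, -1.0, 0.0], [-0.001, -0.0, -1.0]]
ft_force: [0.5, -0.1, -0.1]
grip_width: 0.0306
gripper_force: 39.9
```

```bash
python3 - <<'E'
from h import *
go(.519,-.095,.018,90)
w=env.get_image("wrist"); cv2.imwrite("pics/w3.png",w["color"])
E
```

```text
t 7.5 pos [ 0.5192 -0.0959  0.0649] yaw -89.9 tilt z [-0.001  0.    -1.   ] q6 67.0 | rz 0.002 dx -0.0002 dy -0.0009 dz 0.0469
```

View pics/w3.png

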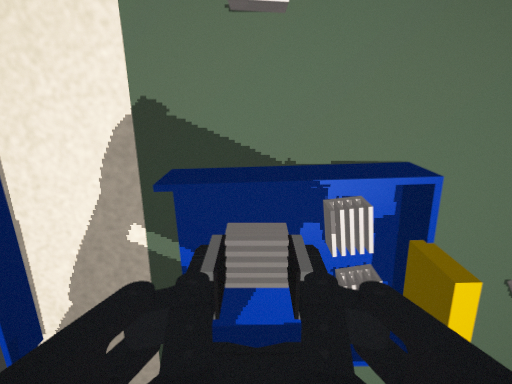

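The held sink at (256,255) is over the front of the tray, clear of the two already in it at (347,225) and (358,275). I'll lower and release it.

Emit:
arm_command(deltas=[{"rx":0,"ry":0,"rz":0,"dx":0,"dy":0,"dz":0.025,"fingers":0.0},{"rx":0,"ry":0,"rz":0,"dx":0,"dy":0,"dz":0.015,"fingers":0.0},{"rx":0,"ry":0,"rz":0,"dx":0,"dy":0,"dz":0.006,"fingers":0.0},{"rx":0,"ry":0,"rz":0,"dx":0,"dy":0,"dz":0,"fingers":0.0},{"rx":0,"ry":0,"rz":0,"dx":0,"dy":0,"dz":0,"fingers":0.055},{"rx":0,"ry":0,"rz":0,"dx":0,"dy":0,"dz":0,"fingers":0.055},{"rx":0,"ry":0,"rz":0,"dx":0,"dy":0,"dz":0,"fingers":0.055},{"rx":0,"ry":0,"rz":0,"dx":0,"dy":0,"dz":-0.03,"fingers":0.055},{"rx":0,"ry":0,"rz":0,"dx":0,"dy":0,"dz":-0.05,"fingers":0.055},{"rx":0,"ry":0,"rz":0,"dx":0,"dy":0,"dz":-0.05,"fingers":0.085},{"rx":0,"ry":0,"rz":0,"dx":0,"dy":0,"dz":-0.05,"fingers":0.085},{"rx":0,"ry":0,"rz":0,"dx":0,"dy":0,"dz":-0.02,"fingers":0.085}])

```text
time_s: 8.8
position: [0.5201, -0.0959, 0.224]
tool_rot: [[1.0, 0.002, 0.007], [0.002, -1.0, -0.003], [0.007, 0.003, -1.0]]
ft_force: [0.2, 0.7, -0.4]
grip_width: 0.085
gripper_force: 0.0
```

Emit:
arm_command(deltas=[{"rx":0,"ry":0,"rz":0,"dx":0.02,"dy":0,"dz":0,"fingers":0.085},{"rx":0,"ry":0,"rz":0,"dx":0,"dy":0,"dz":0,"fingers":0.085}])

```text
time_s: 9.0
position: [0.5402, -0.0957, 0.2195]
tool_rot: [[1.0, 0.002, 0.002], [0.002, -1.0, -0.001], [0.002, 0.001, -1.0]]
ft_force: [-0.7, 0.3, 0.4]
grip_width: 0.0853
gripper_force: 0.0
```

```bash
python3 - <<'E'
from h import *
w=env.get_image("wrist")
go(.654,-.102,.009,0)
for b in blob(w,sinkmask(w),.022):
    if b[1][0]<.06: print(b)
for x in env.tip_of("sink1",w): print("sink w",np.round(x["location"],1),round(x["p"],2),at_z(w,x["location"],.003).round(4))
E
```

```text
t 9.1 pos [ 0.5391 -0.0955  0.2186] yaw -89.9 tilt z [-0.  0. -1.] q6 67.0 | rz -1.569 dx -0.0065 dy 0.1149 dz 0.2096
(array([ 0.2458, -0.3452]), array([0.0454, 0.0245]), -88.7, 313.5, array([433.7, 377.9]))
(array([0.2447, 0.1533]), array([0.0441, 0.0245]), 88.9, 285.0, array([ 79. , 378.2]))
(array([0.3891, 0.0955]), array([0.0394, 0.0072]), -40.6, 111.0, array([105.5, 284.3]))
(array([ 0.4537, -0.2356]), array([0.037 , 0.0202]), 66.2, 77.0, array([373.4, 237.6]))
(array([ 0.4585, -0.3014]), array([0.045, 0.029]), 32.1, 696.0, array([427.8, 235.6]))
(array([ 0.4619, -0.1685]), array([0.0408, 0.0274]), 10.1, 622.5, array([316.8, 232.4]))
(array([ 0.4785, -0.2417]), array([0.0328, 0.0131]), 32.1, 67.0, array([378.2, 218.8]))
(array([ 0.5178, -0.0952]), array([0.0316, 0.03  ]), -89.8, 614.5, array([256.4, 187.9]))
(array([ 0.5145, -0.1555]), array([0.0383, 0.0276]), 6.9, 693.0, array([308.4, 190.7]))
sink w [255.3 182.5] 0.9 [ 0.5188 -0.0938  0.003 ]
sink w [420.  233.6] 0.9 [ 0.4522 -0.3027  0.003 ]
sink w [306.1 186.6] 0.88 [ 0.5138 -0.1556  0.003 ]
sink w [314.1 227. ] 0.83 [ 0.4606 -0.1684  0.003 ]
sink w [255.6  59.9] 0.66 [ 0.6556 -0.0938  0.003 ]
```

Emit:
arm_command(deltas=[{"rx":0,"ry":0,"rz":0,"dx":0.03,"dy":0,"dz":0.03,"fingers":0.085},{"rx":0,"ry":0,"rz":0,"dx":0.03,"dy":0,"dz":0.03,"fingers":0.085},{"rx":0,"ry":0,"rz":0,"dx":0.03,"dy":0,"dz":0.03,"fingers":0.085},{"rx":0,"ry":0,"rz":0,"dx":0.02,"dy":0,"dz":0.02,"fingers":0.085},{"rx":0,"ry":0,"rz":0,"dx":0,"dy":0,"dz":0,"fingers":0.085},{"rx":0,"ry":0,"rz":0,"dx":0,"dy":0,"dz":0,"fingers":0.085}])

```text
time_s: 9.7
position: [0.6482, -0.0953, 0.1086]
tool_rot: [[1.0, 0.002, -0.002], [0.002, -1.0, 0.0], [-0.002, -0.0, -1.0]]
ft_force: [-0.8, -0.7, 0.6]
grip_width: 0.0852
gripper_force: 0.0
```

```bash
python3 - <<'E'
from h import *
w=env.get_image("wrist"); cv2.imwrite("pics/w4.png",w["color"])
go(.654,-.102,.009,90)
for z in (.025,.003):
  for b in blob(w,sinkmask(w),z):
    if b[1][0]<.06: print(b)
for x in env.tip_of("sink1",w): print("sink w",np.round(x["location"],1),round(x["p"],2),at_z(w,x["location"],.003).round(4))
E
```

```text
t 9.8 pos [ 0.6484 -0.0954  0.1097] yaw -89.9 tilt z [ 0. -0. -1.] q6 71.0 | rz 0.002 dx 0.0056 dy 0.0066 dz 0.1007
(array([ 0.519 , -0.0953]), array([0.0323, 0.0228]), 89.3, 575.5, array([256.7, 336.2]))
(array([ 0.5133, -0.156 ]), array([0.04 , 0.027]), 6.7, 805.0, array([326. , 339.8]))
(array([ 0.6585, -0.0961]), array([0.0316, 0.0303]), 87.4, 1464.5, array([258.6, 187.2]))
(array([ 0.4991, -0.0954]), array([0.0354, 0.025 ]), 89.3, 575.5, array([256.7, 336.2]))
(array([ 0.4928, -0.162 ]), array([0.0439, 0.0297]), 6.7, 805.0, array([326. , 339.8]))
(array([ 0.652 , -0.0963]), array([0.0347, 0.0333]), 87.4, 1464.5, array([258.6, 187.2]))
sink w [257.2 184.6] 0.97 [ 0.6545 -0.0951  0.003 ]
sink w [253.9 322.7] 0.95 [ 0.5154 -0.0924  0.003 ]
sink w [321.8 326. ] 0.91 [ 0.512  -0.1584  0.003 ]
```

View pics/w4.png

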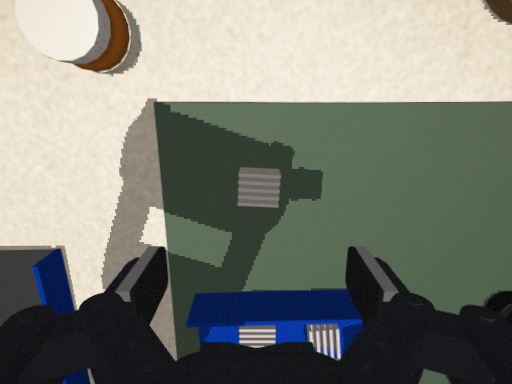

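The sink sits axis-aligned at pixel (259,187), and the jar at the top left is clear of the fingers.

Emit:
arm_command(deltas=[{"rx":0,"ry":0,"rz":0,"dx":0.008,"dy":0,"dz":0.035,"fingers":0.085},{"rx":0,"ry":0,"rz":0,"dx":0,"dy":0,"dz":0.035,"fingers":0.085},{"rx":0,"ry":0,"rz":0,"dx":0,"dy":0,"dz":0.02,"fingers":0.085},{"rx":0,"ry":0,"rz":0,"dx":0,"dy":0,"dz":0.01,"fingers":0.085},{"rx":0,"ry":0,"rz":0,"dx":0,"dy":0,"dz":0,"fingers":0.0},{"rx":0,"ry":0,"rz":0,"dx":0,"dy":0,"dz":0,"fingers":0.0},{"rx":0,"ry":0,"rz":0,"dx":0,"dy":0,"dz":0,"fingers":0.0},{"rx":0,"ry":0,"rz":0,"dx":0,"dy":0,"dz":0,"fingers":0.0},{"rx":0,"ry":0,"rz":0,"dx":0,"dy":0,"dz":0,"fingers":0.0},{"rx":0,"ry":0,"rz":0,"dx":0,"dy":0,"dz":0,"fingers":0.0}])

```text
time_s: 10.8
position: [0.6578, -0.0956, 0.0105]
tool_rot: [[1.0, 0.002, 0.003], [0.002, -1.0, -0.001], [0.003, 0.001, -1.0]]
ft_force: [-1.2, 1.1, 7.2]
grip_width: 0.0309
gripper_force: 40.9
```

Emit:
arm_command(deltas=[{"rx":0,"ry":0,"rz":0,"dx":0,"dy":0,"dz":-0.03,"fingers":0.0},{"rx":0,"ry":0,"rz":0,"dx":0,"dy":0,"dz":-0.04,"fingers":0.0},{"rx":0,"ry":0,"rz":0,"dx":0,"dy":0,"dz":-0.04,"fingers":0.0},{"rx":0,"ry":0,"rz":0,"dx":-0.04,"dy":0,"dz":0,"fingers":0.0},{"rx":0,"ry":0,"rz":0,"dx":-0.044,"dy":0,"dz":0,"fingers":0.0},{"rx":0,"ry":0,"rz":0,"dx":-0.044,"dy":0,"dz":0,"fingers":0.0},{"rx":0,"ry":0,"rz":0,"dx":-0.044,"dy":0,"dz":0,"fingers":0.0},{"rx":0,"ry":0,"rz":0,"dx":0,"dy":0,"dz":0,"fingers":0.0},{"rx":0,"ry":0,"rz":0,"dx":0,"dy":0,"dz":0.03,"fingers":0.0},{"rx":0,"ry":0,"rz":0,"dx":0,"dy":0,"dz":0.03,"fingers":0.0},{"rx":0,"ry":0,"rz":0,"dx":0,"dy":0,"dz":0,"fingers":0.0},{"rx":0,"ry":0,"rz":0,"dx":0,"dy":0,"dz":0,"fingers":0.0}])

```text
time_s: 12.0
position: [0.4856, -0.0958, 0.0595]
tool_rot: [[1.0, 0.002, 0.0], [0.002, -1.0, -0.0], [0.0, 0.0, -1.0]]
ft_force: [0.1, -0.4, -0.3]
grip_width: 0.0314
gripper_force: 40.1
```

```bash
python3 - <<'E'
from h import *
go(.484,-.0955,.018,90)
E
```

```text
t 12.0 pos [ 0.4856 -0.0958  0.0595] yaw -89.9 tilt z [ 0. -0. -1.] q6 65.0 | rz 0.002 dx -0.0016 dy -0.0003 dz 0.0415
```

Emit:
arm_command(deltas=[{"rx":0,"ry":0,"rz":0,"dx":-0.002,"dy":0,"dz":0.02,"fingers":0.0},{"rx":0,"ry":0,"rz":0,"dx":0,"dy":0,"dz":0.015,"fingers":0.0},{"rx":0,"ry":0,"rz":0,"dx":0,"dy":0,"dz":0.006,"fingers":0.0},{"rx":0,"ry":0,"rz":0,"dx":0,"dy":0,"dz":0,"fingers":0.0},{"rx":0,"ry":0,"rz":0,"dx":0,"dy":0,"dz":0,"fingers":0.05},{"rx":0,"ry":0,"rz":0,"dx":0,"dy":0,"dz":0,"fingers":0.05},{"rx":0,"ry":0,"rz":0,"dx":0,"dy":0,"dz":0,"fingers":0.05},{"rx":0,"ry":0,"rz":0,"dx":0,"dy":0,"dz":-0.03,"fingers":0.05},{"rx":0,"ry":0,"rz":0,"dx":0,"dy":0,"dz":-0.05,"fingers":0.05},{"rx":0,"ry":0,"rz":0,"dx":0,"dy":0,"dz":-0.05,"fingers":0.085},{"rx":0,"ry":0,"rz":0,"dx":0,"dy":0,"dz":-0.05,"fingers":0.085}])

```text
time_s: 13.1
position: [0.4826, -0.0954, 0.2004]
tool_rot: [[1.0, 0.002, 0.0], [0.002, -1.0, -0.0], [0.0, 0.0, -1.0]]
ft_force: [1.1, -0.3, -0.1]
grip_width: 0.077
gripper_force: 0.0
```

Emit:
arm_command(deltas=[{"rx":0,"ry":0,"rz":-0.14,"dx":0,"dy":0,"dz":0,"fingers":0.085},{"rx":0,"ry":0,"rz":-0.14,"dx":0,"dy":0,"dz":0,"fingers":0.085},{"rx":0,"ry":0,"rz":-0.14,"dx":0,"dy":0,"dz":0,"fingers":0.085},{"rx":0,"ry":0,"rz":-0.14,"dx":0,"dy":0,"dz":0,"fingers":0.085},{"rx":0,"ry":0,"rz":0,"dx":-0.034,"dy":0.039,"dz":0,"fingers":0.085},{"rx":0,"ry":0,"rz":0,"dx":-0.034,"dy":0.04,"dz":0,"fingers":0.085},{"rx":0,"ry":0,"rz":0,"dx":-0.034,"dy":0.04,"dz":0,"fingers":0.085},{"rx":0,"ry":0,"rz":0,"dx":-0.034,"dy":0.039,"dz":0,"fingers":0.085},{"rx":0,"ry":0,"rz":0,"dx":0,"dy":0,"dz":0.04,"fingers":0.085},{"rx":0,"ry":0,"rz":0,"dx":0,"dy":0,"dz":0.04,"fingers":0.085},{"rx":0,"ry":0,"rz":0,"dx":0,"dy":0,"dz":0,"fingers":0.085},{"rx":0,"ry":0,"rz":0,"dx":0,"dy":0,"dz":0,"fingers":0.085}])

```text
time_s: 14.3
position: [0.4536, -0.2935, 0.1189]
tool_rot: [[0.846, 0.533, 0.0], [0.533, -0.846, -0.0], [0.0, 0.0, -1.0]]
ft_force: [0.6, -0.1, 0.6]
grip_width: 0.0849
gripper_force: 0.0
```

```bash
python3 - <<'E'
from h import *
w=env.get_image("wrist")
go(.453,-.302,.009,-58)
for b in blob(w,sinkmask(w),.022):
    if b[1][0]<.06: print(b)
for x in env.tip_of("sink1",w): print("sink w",np.round(x["location"],1),round(x["p"],2),at_z(w,x["location"],.003).round(4))
s=env.get_image("side")
for x in env.tip_of("sink1",s): print("sink s",np.round(x["location"],1),round(x["p"],2),at_z(s,x["location"],.003).round(4))
E
```

```text
t 14.3 pos [ 0.4541 -0.2938  0.1198] yaw -57.8 tilt z [ 0.002 -0.002 -1.   ] q6 12.0 | rz 0.004 dx -0.0053 dy 0.0063 dz 0.1108
(array([ 0.3902, -0.5416]), array([0.0321, 0.0173]), -56.7, 317.5, array([433.7, 377.9]))
(array([ 0.2028, -0.2437]), array([0.0311, 0.0173]), -59.0, 317.0, array([ 79. , 377.8]))
(array([ 0.4243, -0.2211]), array([0.0393, 0.0257]), 45.2, 753.5, array([159.4, 183.5]))
(array([ 0.452 , -0.2106]), array([0.015 , 0.0107]), 2.1, 131.0, array([163. , 142.5]))
(array([ 0.4595, -0.1596]), array([0.0352, 0.0152]), 9.5, 781.5, array([107. ,  98.6]))
(array([ 0.5136, -0.1562]), array([0.0363, 0.0349]), 7.6, 1793.0, array([134.8,  24.2]))
(array([ 0.4815, -0.0972]), array([0.0442, 0.0281]), -89.2, 2117.5, array([39.2, 21.3]))
sink w [142.   28.4] 0.78 [ 0.514  -0.1537  0.003 ]
sink w [128.9 101.6] 0.74 [ 0.4608 -0.1677  0.003 ]
sink w [45.3 18.7] 0.74 [ 0.4812 -0.0915  0.003 ]
sink w [263.9 194.5] 0.58 [ 0.4528 -0.3018  0.003 ]
sink s [266.4 368.4] 0.74 [ 0.4526 -0.3005  0.003 ]
```

Emit:
arm_command(deltas=[{"rx":0,"ry":0,"rz":0,"dx":-0.005,"dy":0.006,"dz":0.035,"fingers":0.085},{"rx":0,"ry":0,"rz":0,"dx":0,"dy":0,"dz":0.04,"fingers":0.085},{"rx":0,"ry":0,"rz":0,"dx":0,"dy":0,"dz":0.025,"fingers":0.085},{"rx":0,"ry":0,"rz":0,"dx":0,"dy":0,"dz":0.01,"fingers":0.085},{"rx":0,"ry":0,"rz":0,"dx":0,"dy":0,"dz":0,"fingers":0.0},{"rx":0,"ry":0,"rz":0,"dx":0,"dy":0,"dz":0,"fingers":0.0},{"rx":0,"ry":0,"rz":0,"dx":0,"dy":0,"dz":0,"fingers":0.0},{"rx":0,"ry":0,"rz":0,"dx":0,"dy":0,"dz":0,"fingers":0.0},{"rx":0,"ry":0,"rz":0,"dx":0,"dy":0,"dz":0,"fingers":0.0},{"rx":0,"ry":0,"rz":0,"dx":0,"dy":0,"dz":0,"fingers":0.0}])

```text
time_s: 15.5
position: [0.4528, -0.3016, 0.0092]
tool_rot: [[0.846, 0.533, 0.002], [0.533, -0.846, -0.002], [0.0, 0.002, -1.0]]
ft_force: [-0.5, 0.8, 6.3]
grip_width: 0.0248
gripper_force: 39.8
```

Emit:
arm_command(deltas=[{"rx":0,"ry":0,"rz":0,"dx":0,"dy":0,"dz":-0.04,"fingers":0.0},{"rx":0,"ry":0,"rz":0,"dx":0,"dy":0,"dz":-0.04,"fingers":0.0},{"rx":0,"ry":0,"rz":0.14,"dx":0,"dy":0,"dz":-0.03,"fingers":0.0},{"rx":0,"ry":0,"rz":0.14,"dx":0,"dy":0,"dz":-0.02,"fingers":0.0},{"rx":0,"ry":0,"rz":0.14,"dx":0,"dy":0,"dz":0,"fingers":0.0},{"rx":0,"ry":0,"rz":0.14,"dx":0,"dy":0,"dz":0,"fingers":0.0},{"rx":0,"ry":0,"rz":0,"dx":-0.004,"dy":-0.041,"dz":0,"fingers":0.0},{"rx":0,"ry":0,"rz":0,"dx":0,"dy":-0.041,"dz":0,"fingers":0.0},{"rx":0,"ry":0,"rz":0,"dx":0,"dy":-0.041,"dz":0,"fingers":0.0},{"rx":0,"ry":0,"rz":0,"dx":0,"dy":-0.041,"dz":0,"fingers":0.0},{"rx":0,"ry":0,"rz":0,"dx":0,"dy":-0.041,"dz":0,"fingers":0.0},{"rx":0,"ry":0,"rz":0,"dx":0,"dy":0,"dz":0,"fingers":0.0}])

```text
time_s: 16.7
position: [0.4472, -0.0922, 0.1385]
tool_rot: [[1.0, 0.006, -0.0], [0.006, -1.0, 0.001], [-0.0, -0.001, -1.0]]
ft_force: [0.1, -0.5, -0.6]
grip_width: 0.0249
gripper_force: 39.7
```

```bash
python3 - <<'E'
from h import *
go(.449,-.096,.018,90)
E
```

```text
t 16.7 pos [ 0.4472 -0.0922  0.1385] yaw -89.6 tilt z [-0.     0.001 -1.   ] q6 63.0 | rz 0.006 dx 0.0018 dy 0.0038 dz 0.1205
```

Emit:
arm_command(deltas=[{"rx":0,"ry":0,"rz":0,"dx":0.001,"dy":0.003,"dz":0.04,"fingers":0.0},{"rx":0,"ry":0,"rz":0,"dx":0,"dy":0,"dz":0.04,"fingers":0.0},{"rx":0,"ry":0,"rz":0,"dx":0,"dy":0,"dz":0.03,"fingers":0.0},{"rx":0,"ry":0,"rz":0,"dx":0,"dy":0,"dz":0.009,"fingers":0.0},{"rx":0,"ry":0,"rz":0,"dx":0,"dy":0,"dz":0,"fingers":0.0},{"rx":0,"ry":0,"rz":0,"dx":0,"dy":0,"dz":0,"fingers":0.045},{"rx":0,"ry":0,"rz":0,"dx":0,"dy":0,"dz":0,"fingers":0.045},{"rx":0,"ry":0,"rz":0,"dx":0,"dy":0,"dz":0,"fingers":0.045},{"rx":0,"ry":0,"rz":0,"dx":0,"dy":0,"dz":-0.04,"fingers":0.045},{"rx":0,"ry":0,"rz":0,"dx":0,"dy":0,"dz":-0.05,"fingers":0.045},{"rx":0,"ry":0,"rz":0,"dx":0,"dy":0,"dz":-0.05,"fingers":0.045},{"rx":0,"ry":0,"rz":0,"dx":0,"dy":0,"dz":-0.05,"fingers":0.045}])

```text
time_s: 17.9
position: [0.4485, -0.0989, 0.2118]
tool_rot: [[1.0, 0.002, 0.001], [0.002, -1.0, -0.001], [0.001, 0.001, -1.0]]
ft_force: [0.9, -1.4, -0.0]
grip_width: 0.0448
gripper_force: 0.0
```

Emit:
arm_command(deltas=[{"rx":0,"ry":0,"rz":0,"dx":0,"dy":0,"dz":-0.04,"fingers":0.0},{"rx":0,"ry":0,"rz":0,"dx":0,"dy":-0.04,"dz":-0.04,"fingers":0.0},{"rx":0,"ry":0,"rz":0,"dx":0,"dy":-0.04,"dz":-0.04,"fingers":0.0},{"rx":0,"ry":0,"rz":0,"dx":0,"dy":0,"dz":0,"fingers":0.0},{"rx":0,"ry":0,"rz":0,"dx":0,"dy":0,"dz":0,"fingers":0.0}])

```text
time_s: 18.4
position: [0.4486, -0.0279, 0.3204]
tool_rot: [[1.0, 0.003, 0.002], [0.003, -1.0, -0.001], [0.002, 0.001, -1.0]]
ft_force: [-0.7, -0.8, -0.6]
grip_width: 0.0
gripper_force: 0.0
```

```bash
python3 - <<'E'
from h import *
w=env.get_image("wrist");s=env.get_image("side")
cv2.imwrite("pics/w5.png",w["color"])
go(.435,.18,.3,90)
o={}
for q in ["feeder","lid_bar","lid_hinge","crank_axis","crank_knob","sink1"]:
  for n,p in (("w",w),("s",s)):
    for x in env.tip_of(q,p):
        z={"feeder":0,"lid_bar":.147,"lid_hinge":.1,"sink1":.007}.get(q,.091)
        print(q,n,np.round(x["location"],1),round(x["p"],2),at_z(p,x["location"],z).round(4))
        o.setdefault((q,n),x["location"])
  if (q,"w") in o and (q,"s") in o and q!="sink1": print("  tri",*[t.round(4) for t in tri([(w,o[q,"w"]),(s,o[q,"s"])])])
for n,p in (("w",w),("s",s)):
    for b in blob(p,colmask(p,5,15,150,90),.153): print(n,"orange",b)
E
```

```text
t 18.5 pos [ 0.4484 -0.0288  0.3188] yaw -89.9 tilt z [-0.002  0.    -1.   ] q6 71.0 | rz 0.001 dx -0.0134 dy -0.2088 dz 0.0188
feeder w [114.5 113. ] 0.84 [0.5028 0.179  0.    ]
feeder w [386.9  85.7] 0.39 [ 0.542  -0.2122  0.    ]
feeder s [259.5 267.4] 0.67 [ 0.5105 -0.0883  0.    ]
feeder s [224.9 185.4] 0.65 [0.4993 0.1779 0.    ]
  tri [ 0.5125  0.0498 -0.0091] 0.122
lid_bar w [ 58.  185.5] 0.76 [0.4346 0.1828 0.147 ]
lid_bar s [193.9 149.3] 0.65 [0.4351 0.1931 0.147 ]
  tri [0.4357 0.1778 0.1585] 0.0028
lid_hinge w [57.9 28.4] 0.93 [0.5924 0.1814 0.1   ]
lid_hinge s [252.2 149.5] 0.82 [0.5848 0.1919 0.1   ]
  tri [0.5838 0.1718 0.1194] 0.0052
crank_axis s [210.6 113.2] 0.62 [0.5181 0.3838 0.091 ]
crank_knob w [468.   89.9] 0.23 [ 0.5336 -0.2677  0.091 ]
crank_knob s [204.1 121.7] 0.46 [0.4912 0.3525 0.091 ]
  tri [ 0.4817 -0.0458  0.4256] 0.0435
sink1 w [303.3 128.6] 0.88 [ 0.4828 -0.0958  0.007 ]
sink1 w [302.6 152.4] 0.78 [ 0.4479 -0.0965  0.007 ]
sink1 w [303.  102.5] 0.7 [ 0.5193 -0.0935  0.007 ]
sink1 w [345.8 104.7] 0.62 [ 0.5164 -0.1546  0.007 ]
sink1 w [351.7 143. ] 0.6 [ 0.4621 -0.1683  0.007 ]
sink1 s [235.4 277.1] 0.78 [ 0.4492 -0.0971  0.007 ]
sink1 s [250.2 303.6] 0.72 [ 0.4623 -0.1668  0.007 ]
sink1 s [247.4 272.3] 0.63 [ 0.4789 -0.0944  0.007 ]
sink1 s [270.7 296. ] 0.54 [ 0.5105 -0.1646  0.007 ]
sink1 s [260.8 267.5] 0.5 [ 0.5121 -0.0927  0.007 ]
w orange (array([0.4335, 0.18  ]), array([0.1028, 0.0116]), -88.6, 935.0, array([ 57.5, 188.1]))
s orange (array([0.432 , 0.1795]), array([0.1012, 0.0105]), -88.6, 92.0, array([193.8, 152. ]))
```

View pics/w5.png

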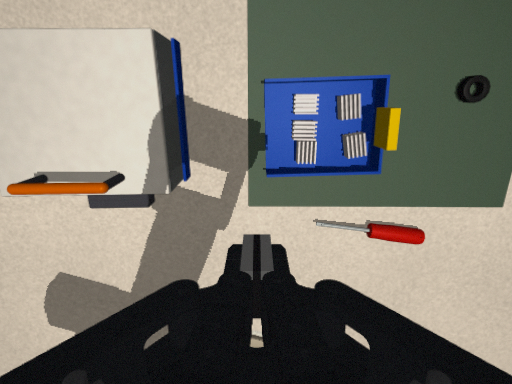

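The wrist view shows all five sinks in the tray, at (306,103), (305,129), (306,152), (349,106) and (355,145). The mat holds only the tray and the toroid at (474,89). The orange lid bar runs from (10,188) to (105,188). Lid next.

Emit:
arm_command(deltas=[{"rx":0,"ry":0,"rz":-0.145,"dx":0,"dy":0,"dz":0,"fingers":0.05},{"rx":0,"ry":0,"rz":-0.145,"dx":0,"dy":0,"dz":0,"fingers":0.05},{"rx":0,"ry":0,"rz":-0.145,"dx":0,"dy":0,"dz":0,"fingers":0.05},{"rx":0,"ry":0,"rz":-0.145,"dx":0,"dy":0,"dz":0,"fingers":0.05},{"rx":0,"ry":0,"rz":-0.145,"dx":0,"dy":0,"dz":0,"fingers":0.05},{"rx":0,"ry":0,"rz":-0.145,"dx":0,"dy":0,"dz":0,"fingers":0.05},{"rx":0,"ry":0,"rz":-0.145,"dx":0,"dy":0,"dz":0,"fingers":0.05},{"rx":0,"ry":0,"rz":-0.145,"dx":0,"dy":0,"dz":0,"fingers":0.05},{"rx":0,"ry":0,"rz":-0.145,"dx":0,"dy":0,"dz":0,"fingers":0.05},{"rx":0,"ry":0,"rz":-0.145,"dx":0,"dy":0,"dz":0,"fingers":0.05},{"rx":0,"ry":0,"rz":-0.145,"dx":0,"dy":0,"dz":0,"fingers":0.05}])

```text
time_s: 20.2
position: [0.4488, -0.0284, 0.3196]
tool_rot: [[-0.032, 0.999, 0.0], [0.999, 0.032, -0.0], [-0.0, 0.0, -1.0]]
ft_force: [-0.1, -0.4, 0.5]
grip_width: 0.0503
gripper_force: 0.0
```

Emit:
arm_command(deltas=[{"rx":0,"ry":0,"rz":0,"dx":0.04,"dy":-0.002,"dz":0,"fingers":0.05},{"rx":0,"ry":0,"rz":0,"dx":0.04,"dy":-0.002,"dz":0,"fingers":0.05},{"rx":0,"ry":0,"rz":0,"dx":0.04,"dy":-0.002,"dz":0,"fingers":0.05},{"rx":0,"ry":0,"rz":0,"dx":0.04,"dy":-0.002,"dz":0,"fingers":0.05},{"rx":0,"ry":0,"rz":0,"dx":0.04,"dy":-0.002,"dz":0.04,"fingers":0.05},{"rx":0,"ry":0,"rz":0,"dx":0,"dy":0,"dz":0.04,"fingers":0.05},{"rx":0,"ry":0,"rz":0,"dx":0,"dy":0,"dz":0.02,"fingers":0.05},{"rx":0,"ry":0,"rz":0,"dx":0,"dy":0,"dz":0,"fingers":0.05},{"rx":0,"ry":0,"rz":0,"dx":0,"dy":0,"dz":0,"fingers":0.05}])

```text
time_s: 21.1
position: [0.4345, 0.1665, 0.2251]
tool_rot: [[-0.026, 1.0, 0.001], [1.0, 0.026, 0.0], [0.0, 0.001, -1.0]]
ft_force: [-0.4, -0.1, 1.4]
grip_width: 0.0499
gripper_force: 0.0
```

```bash
python3 - <<'E'
from h import *
w=env.get_image("wrist");s=env.get_image("side")
go(.433,.18,.136,1.4)
o=[]
for n,p in (("w",w),("s",s)):
    for b in blob(p,colmask(p,5,15,150,90),.153): print(n,"orange",b); 
    for x in env.tip_of("lid_bar",p)[:1]: print(n,x["location"],x["p"],at_z(p,x["location"],.153).round(4)); o.append((p,x["location"]))
    for x in env.tip_of("lid_hinge",p)[:1]: print(n,"hinge",x["p"],at_z(p,x["location"],.1).round(4))
if len(o)==2: print(tri(o))
E
```

```text
t 21.2 pos [0.4348 0.1664 0.2257] yaw 1.5 tilt z [ 0.003  0.    -1.   ] q6 5.0 | rz 0.001 dx 0.0136 dy -0.0014 dz 0.0897
w orange (array([0.4329, 0.1782]), array([0.101 , 0.0101]), -88.3, 1030.5, array([254.4, 189.3]))
w [252.0, 191.0] 0.81 [0.4321 0.1774 0.153 ]
w hinge 0.97 [0.5917 0.1804 0.1   ]
s orange (array([0.4331, 0.1791]), array([0.1004, 0.0103]), -89.4, 89.0, array([194.2, 152.5]))
s [194.6, 151.4] 0.63 [0.4347 0.1792 0.153 ]
s hinge 0.74 [ 0.4497 -0.2094  0.1   ]
(array([0.43335224, 0.1777278 , 0.15451288]), np.float64(0.0012069371726341027))
```

Emit:
arm_command(deltas=[{"rx":0,"ry":0,"rz":0,"dx":0.012,"dy":-0.002,"dz":0.03,"fingers":0.05},{"rx":0,"ry":0,"rz":0,"dx":0,"dy":0,"dz":0.03,"fingers":0.05},{"rx":0,"ry":0,"rz":0,"dx":0,"dy":0,"dz":0.02,"fingers":0.05},{"rx":0,"ry":0,"rz":0,"dx":0,"dy":0,"dz":0.01,"fingers":0.05},{"rx":0,"ry":0,"rz":0,"dx":0,"dy":0,"dz":0,"fingers":0.0},{"rx":0,"ry":0,"rz":0,"dx":0,"dy":0,"dz":0,"fingers":0.0},{"rx":0,"ry":0,"rz":0,"dx":0,"dy":0,"dz":0,"fingers":0.0},{"rx":0,"ry":0,"rz":0,"dx":0,"dy":0,"dz":0,"fingers":0.0}], squeeze=25)

```text
time_s: 22.2
position: [0.4327, 0.1786, 0.1353]
tool_rot: [[-0.026, 1.0, 0.003], [1.0, 0.026, 0.0], [0.0, 0.003, -1.0]]
ft_force: [3.0, -0.8, 0.9]
grip_width: 0.011
gripper_force: 25.2
```

```bash
python3 - <<'E'
from h import *
go(.433,.18,.136,1.4)
f=lambda t:np.array([-.158*np.cos(t)+.053*np.sin(t),.158*np.sin(t)+.053*np.cos(t)])
T=np.linspace(0,1.25,26); P=np.array([f(t) for t in T]); print(np.diff(P,axis=0).round(4).tolist())
E
```

```text
t 22.2 pos [0.4327 0.1786 0.1353] yaw 1.5 tilt z [ 0.003  0.    -1.   ] q6 6.0 | rz 0.001 dx 0.0014 dy 0.0003 dz -0.0007
[[0.0028, 0.0078], [0.0032, 0.0077], [0.0036, 0.0075], [0.004, 0.0073], [0.0043, 0.0071], [0.0047, 0.0069], [0.005, 0.0066], [0.0054, 0.0064], [0.0057, 0.0061], [0.006, 0.0058], [0.0063, 0.0055], [0.0065, 0.0052], [0.0068, 0.0049], [0.007, 0.0045], [0.0072, 0.0042], [0.0074, 0.0038], [0.0076, 0.0034], [0.0078, 0.003], [0.0079, 0.0026], [0.008, 0.0022], [0.0081, 0.0018], [0.0082, 0.0014], [0.0083, 0.001], [0.0083, 0.0006], [0.0083, 0.0002]]
```

Emit:
arm_command(deltas=[{"rx":0,"ry":0,"rz":0,"dx":0,"dy":0.003,"dz":-0.008,"fingers":0.0},{"rx":0,"ry":0,"rz":0,"dx":0,"dy":0.003,"dz":-0.008,"fingers":0.0},{"rx":0,"ry":0,"rz":0,"dx":0,"dy":0.004,"dz":-0.007,"fingers":0.0},{"rx":0,"ry":0,"rz":0,"dx":0,"dy":0.004,"dz":-0.007,"fingers":0.0},{"rx":0,"ry":0,"rz":0,"dx":0,"dy":0.004,"dz":-0.007,"fingers":0.0},{"rx":0,"ry":0,"rz":0,"dx":0,"dy":0.005,"dz":-0.007,"fingers":0.0},{"rx":0,"ry":0,"rz":0,"dx":0,"dy":0.005,"dz":-0.007,"fingers":0.0},{"rx":0,"ry":0,"rz":0,"dx":0,"dy":0.005,"dz":-0.006,"fingers":0.0},{"rx":0,"ry":0,"rz":0,"dx":0,"dy":0.006,"dz":-0.006,"fingers":0.0},{"rx":0,"ry":0,"rz":0,"dx":0,"dy":0.006,"dz":-0.006,"fingers":0.0},{"rx":0,"ry":0,"rz":0,"dx":0,"dy":0.006,"dz":-0.006,"fingers":0.0},{"rx":0,"ry":0,"rz":0,"dx":0,"dy":0.007,"dz":-0.005,"fingers":0.0}])

```text
time_s: 23.4
position: [0.4879, 0.1797, 0.216]
tool_rot: [[-0.026, 1.0, -0.004], [1.0, 0.026, -0.001], [-0.001, -0.004, -1.0]]
ft_force: [-15.7, -4.8, 17.0]
grip_width: 0.0109
gripper_force: 25.8
```

```bash
python3 - <<'E'
from h import *
go(.433,.18,.136,1.4)
s=env.observe(); print(s["ft_force"],s["wrist_torque"],s["grip_width"])
f=lambda t:np.array([-.158*np.cos(t)+.053*np.sin(t),.158*np.sin(t)+.053*np.cos(t)])
b=s["position"][[0,2]]+[0,.0177]-[.5912,.1]; th=np.arctan2(b[1],-b[0])-np.arctan2(.053,.158); print(th,np.hypot(*b))
E
```

```text
t 23.4 pos [0.4879 0.1797 0.216 ] yaw 1.5 tilt z [-0.004 -0.001 -1.   ] q6 6.0 | rz 0.002 dx 0.0016 dy -0.0549 dz 0.08
[-15.66213838  -4.83989232  16.96247325] [-0.68778747  2.6965632  -0.11513879] 0.010872707026603404
0.5893179989433468 0.16897283777973568
```

Emit:
arm_command(deltas=[{"rx":0,"ry":0,"rz":0,"dx":0,"dy":0.005,"dz":-0.006,"fingers":0.0},{"rx":0,"ry":0,"rz":0,"dx":0,"dy":0.007,"dz":-0.005,"fingers":0.0},{"rx":0,"ry":0,"rz":0,"dx":0,"dy":0.007,"dz":-0.004,"fingers":0.0},{"rx":0,"ry":0,"rz":0,"dx":0,"dy":0.007,"dz":-0.004,"fingers":0.0},{"rx":0,"ry":0,"rz":0,"dx":0,"dy":0.008,"dz":-0.004,"fingers":0.0},{"rx":0,"ry":0,"rz":0,"dx":0,"dy":0.008,"dz":-0.003,"fingers":0.0}])

```text
time_s: 24.0
position: [0.5321, 0.1808, 0.2415]
tool_rot: [[-0.026, 1.0, 0.001], [1.0, 0.026, -0.001], [-0.001, 0.001, -1.0]]
ft_force: [-4.2, -3.8, 7.8]
grip_width: 0.011
gripper_force: 25.8
```

```bash
cat > lid.py <<'E'
from h import *
s=env.observe(); print(s["position"],s["ft_force"],s["wrist_torque"],s["grip_width"])
b=s["position"][[0,2]]+[0,.0177]-[.5912,.1]; th=np.arctan2(b[1],-b[0])-np.arctan2(.053,.158); print(th,np.hypot(*b))
E
python3 lid.py
```

```text
[0.53208231 0.18075815 0.24150309] [-4.1610379  -3.84626873  7.82201484] [-0.59519563  1.0060443  -0.08108026] 0.011016735839536742
0.8915945440618025 0.16982498565409393
```

Emit:
arm_command(deltas=[{"rx":0,"ry":0,"rz":0,"dx":0,"dy":0.008,"dz":-0.003,"fingers":0.0},{"rx":0,"ry":0,"rz":0,"dx":0,"dy":0.008,"dz":-0.003,"fingers":0.0},{"rx":0,"ry":0,"rz":0,"dx":0,"dy":0.008,"dz":-0.002,"fingers":0.0},{"rx":0,"ry":0,"rz":0,"dx":0,"dy":0.008,"dz":-0.002,"fingers":0.0},{"rx":0,"ry":0,"rz":0,"dx":0,"dy":0.008,"dz":-0.001,"fingers":0.0},{"rx":0,"ry":0,"rz":0,"dx":0,"dy":0.008,"dz":-0.001,"fingers":0.0},{"rx":0,"ry":0,"rz":0,"dx":0,"dy":0.008,"dz":0,"fingers":0.0}])

```text
time_s: 24.7
position: [0.5885, 0.1823, 0.2522]
tool_rot: [[-0.026, 1.0, 0.0], [1.0, 0.026, -0.0], [-0.001, 0.0, -1.0]]
ft_force: [-1.8, -5.3, 2.7]
grip_width: 0.0111
gripper_force: 25.7
```

```bash
python3 lid.py
```

```text
[0.58851872 0.182256   0.25221266] [-1.75369698 -5.31382177  2.70453626] [-0.80447813  0.33492354 -0.0931322 ] 0.011051523494186852
1.2313692010709805 0.16993381708117428
```

Emit:
arm_command(deltas=[{"rx":0,"ry":0,"rz":0,"dx":0,"dy":0.005,"dz":0,"fingers":0.0},{"rx":0,"ry":0,"rz":0,"dx":0,"dy":0.003,"dz":0,"fingers":0.04},{"rx":0,"ry":0,"rz":0,"dx":0,"dy":0,"dz":0,"fingers":0.04},{"rx":0,"ry":0,"rz":0,"dx":0,"dy":0,"dz":0,"fingers":0.04},{"rx":0,"ry":0,"rz":0,"dx":0,"dy":0,"dz":-0.02,"fingers":0.04},{"rx":0,"ry":0,"rz":0,"dx":0,"dy":0,"dz":-0.03,"fingers":0.04},{"rx":0,"ry":0,"rz":0,"dx":0,"dy":0,"dz":-0.04,"fingers":0.04},{"rx":0,"ry":0,"rz":0,"dx":0,"dy":0,"dz":-0.03,"fingers":0.04},{"rx":0,"ry":0,"rz":0,"dx":0,"dy":0,"dz":0,"fingers":0.04}])

```text
time_s: 25.6
position: [0.5959, 0.1832, 0.3771]
tool_rot: [[-0.027, 1.0, 0.009], [1.0, 0.027, 0.001], [0.001, 0.009, -1.0]]
ft_force: [0.5, 0.4, 0.0]
grip_width: 0.0401
gripper_force: 0.0
```

```bash
python3 - <<'E'
from h import *
s=env.get_image("side"); c=env.get_image("scene"); 
cv2.imwrite("pics/s6.png",s["color"])
go(.487,-.196,.2,90)
for n,p in (("c",c),("s",s)):
    for x in env.tip_of("lid_bar",p)[:2]: print(n,x["location"],x["p"])
for b in blob(s,colmask(s,5,15,150,90),.266): print("orange",b)
E
```

```text
t 25.7 pos [0.5954 0.1831 0.3722] yaw 1.5 tilt z [ 0.  0. -1.] q6 5.0 | rz -1.544 dx 0.1084 dy -0.3791 dz 0.1722
c [296.8, 126.0] 0.74
c [296.1, 139.3] 0.18
s [262.8, 97.1] 0.82
orange (array([0.6086, 0.1834]), array([0.1017, 0.0104]), -89.2, 84.5, array([263.1,  97.7]))
```

View pics/s6.png

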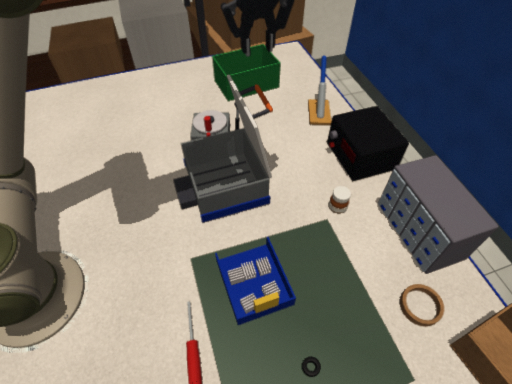

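The side view shows the lid standing fully open by itself, with its bar at (263,98), and all five sinks in the tray. Next I'll take the tray handle.

Emit:
arm_command(deltas=[{"rx":0,"ry":0,"rz":-0.144,"dx":0,"dy":-0.02,"dz":0,"fingers":0.04},{"rx":0,"ry":0,"rz":-0.144,"dx":0,"dy":0,"dz":0,"fingers":0.04},{"rx":0,"ry":0,"rz":-0.144,"dx":0,"dy":0,"dz":0,"fingers":0.04},{"rx":0,"ry":0,"rz":-0.144,"dx":0,"dy":0,"dz":0,"fingers":0.04},{"rx":0,"ry":0,"rz":-0.144,"dx":0,"dy":0,"dz":0,"fingers":0.04},{"rx":0,"ry":0,"rz":-0.144,"dx":0,"dy":0,"dz":0,"fingers":0.04},{"rx":0,"ry":0,"rz":-0.144,"dx":0,"dy":0,"dz":0,"fingers":0.04},{"rx":0,"ry":0,"rz":-0.144,"dx":0,"dy":0,"dz":0,"fingers":0.04},{"rx":0,"ry":0,"rz":-0.144,"dx":0,"dy":0,"dz":0,"fingers":0.04},{"rx":0,"ry":0,"rz":-0.144,"dx":0,"dy":0,"dz":0,"fingers":0.04},{"rx":0,"ry":0,"rz":-0.144,"dx":0,"dy":0,"dz":0,"fingers":0.04}])

```text
time_s: 26.9
position: [0.5754, 0.1823, 0.3709]
tool_rot: [[-0.999, -0.045, -0.003], [-0.045, 0.999, -0.0], [0.003, -0.0, -1.0]]
ft_force: [-0.3, -0.0, 0.3]
grip_width: 0.0397
gripper_force: 0.0
```

Emit:
arm_command(deltas=[{"rx":0,"ry":0,"rz":0,"dx":0.013,"dy":-0.045,"dz":0,"fingers":0.04},{"rx":0,"ry":0,"rz":0,"dx":0.013,"dy":-0.045,"dz":0,"fingers":0.04},{"rx":0,"ry":0,"rz":0,"dx":0.013,"dy":-0.045,"dz":0,"fingers":0.04},{"rx":0,"ry":0,"rz":0,"dx":0.013,"dy":-0.045,"dz":0,"fingers":0.04},{"rx":0,"ry":0,"rz":0,"dx":0.012,"dy":-0.045,"dz":0.03,"fingers":0.05},{"rx":0,"ry":0,"rz":0,"dx":0.012,"dy":-0.045,"dz":0.04,"fingers":0.05},{"rx":0,"ry":0,"rz":0,"dx":0,"dy":-0.045,"dz":0.04,"fingers":0.05},{"rx":0,"ry":0,"rz":0,"dx":0,"dy":-0.04,"dz":0.04,"fingers":0.05},{"rx":0,"ry":0,"rz":0,"dx":0,"dy":0,"dz":0,"fingers":0.05},{"rx":0,"ry":0,"rz":0,"dx":0,"dy":0,"dz":0,"fingers":0.05}])

```text
time_s: 27.9
position: [0.5155, -0.1504, 0.2428]
tool_rot: [[-0.999, -0.038, -0.003], [-0.038, 0.999, 0.002], [0.003, 0.002, -1.0]]
ft_force: [0.1, 0.7, 0.6]
grip_width: 0.0501
gripper_force: 0.0
```

```bash
python3 - <<'E'
from h import *
go(.487,-.196,.05,92)
w=env.get_image("wrist");s=env.get_image("side"); o=[]; cv2.imwrite("pics/w7.png",w["color"])
for n,p in (("w",w),("s",s)):
    for b in blob(p,colmask(p,18,35),.083): print(n,"yel",b)
    for x in env.tip_of("tray",p): print(n,np.round(x["location"],1),round(x["p"],2),at_z(p,x["location"],.003).round(4))
E
```

```text
t 27.9 pos [ 0.5155 -0.1504  0.2428] yaw 92.2 tilt z [-0.003  0.002 -1.   ] q6 -121.0 | rz 0.003 dx 0.0301 dy -0.0445 dz 0.1928
w yel (array([ 0.4883, -0.1915]), array([0.0526, 0.0166]), 0.4, 814.0, array([214.7, 145.1]))
w [281.4 137.1] 0.58 [ 0.4862 -0.1192  0.003 ]
s yel (array([ 0.486 , -0.2002]), array([0.0546, 0.0258]), 2.3, 290.0, array([266. , 301.7]))
s [251.9 282.2] 0.82 [ 0.4817 -0.1191  0.003 ]
```

View pics/w7.png

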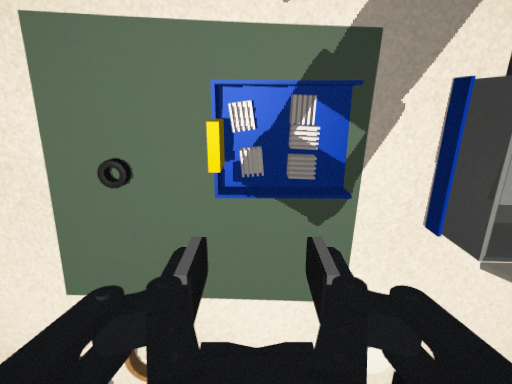

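The handle is at (214,146) and the toroid at (114,172) is well clear. I'll descend and pinch firmly.

Emit:
arm_command(deltas=[{"rx":0,"ry":0,"rz":0,"dx":0.03,"dy":-0.0425,"dz":0,"fingers":0.05},{"rx":0,"ry":0,"rz":0,"dx":0,"dy":0,"dz":0.045,"fingers":0.05},{"rx":0,"ry":0,"rz":0,"dx":0,"dy":0,"dz":0.045,"fingers":0.05},{"rx":0,"ry":0,"rz":0,"dx":0,"dy":0,"dz":0.045,"fingers":0.05},{"rx":0,"ry":0,"rz":0,"dx":0,"dy":0,"dz":0,"fingers":0.05},{"rx":0,"ry":0,"rz":0,"dx":0,"dy":0,"dz":0,"fingers":0.05}])

```text
time_s: 28.7
position: [0.4896, -0.1921, 0.1105]
tool_rot: [[-0.999, -0.04, 0.001], [-0.04, 0.999, -0.001], [-0.001, -0.001, -1.0]]
ft_force: [0.7, -0.5, 1.0]
grip_width: 0.0501
gripper_force: 0.0
```

```bash
python3 - <<'E'
from h import *
go(.487,-.194,.05,92)
E
```

```text
t 28.7 pos [ 0.4896 -0.1921  0.1105] yaw 92.3 tilt z [ 0.001 -0.001 -1.   ] q6 -127.0 | rz 0.005 dx 0.0026 dy -0.0018 dz 0.0605
```

Emit:
arm_command(deltas=[{"rx":0,"ry":0,"rz":0,"dx":0.002,"dy":-0.002,"dz":0.03,"fingers":0.05},{"rx":0,"ry":0,"rz":0,"dx":0,"dy":0,"dz":0.02,"fingers":0.05},{"rx":0,"ry":0,"rz":0,"dx":0,"dy":0,"dz":0.01,"fingers":0.05},{"rx":0,"ry":0,"rz":0,"dx":0,"dy":0,"dz":0,"fingers":0.05},{"rx":0,"ry":0,"rz":0,"dx":0,"dy":0,"dz":0,"fingers":0.0},{"rx":0,"ry":0,"rz":0,"dx":0,"dy":0,"dz":0,"fingers":0.0},{"rx":0,"ry":0,"rz":0,"dx":0,"dy":0,"dz":0,"fingers":0.0},{"rx":0,"ry":0,"rz":0,"dx":0,"dy":0,"dz":0,"fingers":0.0},{"rx":0,"ry":0,"rz":0,"dx":0,"dy":0,"dz":0,"fingers":0.0},{"rx":0,"ry":0,"rz":0,"dx":0,"dy":0,"dz":0,"fingers":0.0}], squeeze=110)

```text
time_s: 29.7
position: [0.4875, -0.1944, 0.0504]
tool_rot: [[-0.999, -0.039, 0.002], [-0.039, 0.999, -0.001], [-0.002, -0.001, -1.0]]
ft_force: [-0.8, 1.8, 7.9]
grip_width: 0.0105
gripper_force: 107.8
```

Emit:
arm_command(deltas=[{"rx":0,"ry":0,"rz":0,"dx":0,"dy":0,"dz":0,"fingers":0.0},{"rx":-0.02,"ry":0,"rz":0,"dx":0,"dy":0,"dz":-0.005,"fingers":0.0},{"rx":-0.02,"ry":0,"rz":0,"dx":0,"dy":0,"dz":-0.005,"fingers":0.0},{"rx":-0.02,"ry":0,"rz":0,"dx":0,"dy":0,"dz":-0.01,"fingers":0.0},{"rx":-0.02,"ry":0,"rz":0,"dx":0,"dy":0,"dz":-0.01,"fingers":0.0},{"rx":-0.02,"ry":0,"rz":0,"dx":0,"dy":0,"dz":-0.01,"fingers":0.0},{"rx":0,"ry":0,"rz":0,"dx":0,"dy":0,"dz":-0.01,"fingers":0.0},{"rx":0,"ry":0,"rz":0,"dx":0,"dy":0,"dz":0,"fingers":0.0},{"rx":0,"ry":0,"rz":0,"dx":0,"dy":0,"dz":0,"fingers":0.0}])

```text
time_s: 30.6
position: [0.4868, -0.1972, 0.0988]
tool_rot: [[-0.999, -0.039, -0.004], [-0.039, 0.994, 0.1], [0.0, 0.1, -0.995]]
ft_force: [0.1, 0.5, -4.4]
grip_width: 0.0104
gripper_force: 107.5
```

```bash
python3 - <<'E'
from h import *
s=env.observe(); print(s["tool_rot"].round(3),s["ft_force"],s["wrist_torque"],s["q"].round(0))
go(.482,-.024,.207,92)
w=env.get_image("wrist"); cv2.imwrite("pics/w8.png",w["color"])
E
```

```text
[[-0.999 -0.039 -0.004]
 [-0.039  0.994  0.1  ]
 [ 0.     0.1   -0.995]] [ 0.05834435  0.4755485  -4.36716933] [-0.33417325  0.02378505 -0.04968971] [ -37.   28.   88.    5.   67. -131.]
t 30.6 pos [ 0.4868 -0.1972  0.0988] yaw 92.2 tilt z [-0.004  0.1   -0.995] q6 -131.0 | rz 0.004 dx -0.0012 dy 0.1733 dz -0.1082
```

View pics/w8.png

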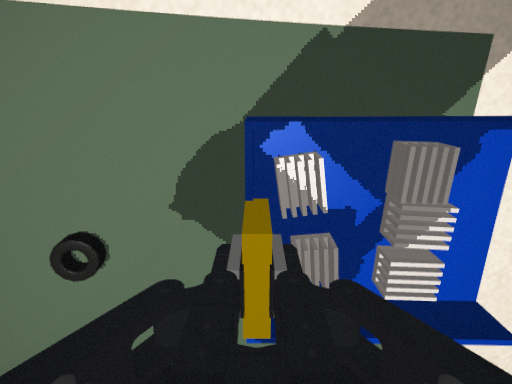

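The tray is held and tilted slightly back, with all five sinks still inside. Now I'll lift and carry it toward the hopper.

Emit:
arm_command(deltas=[{"rx":0,"ry":0,"rz":0,"dx":0,"dy":0.001,"dz":-0.015,"fingers":0.0},{"rx":0,"ry":0,"rz":0,"dx":0,"dy":0.003,"dz":-0.03,"fingers":0.0},{"rx":0,"ry":0,"rz":0,"dx":0,"dy":0.003,"dz":-0.03,"fingers":0.0},{"rx":0,"ry":0,"rz":0,"dx":0,"dy":0.003,"dz":-0.03,"fingers":0.0},{"rx":0,"ry":0,"rz":0,"dx":0,"dy":0.01,"dz":-0.013,"fingers":0.0},{"rx":0,"ry":0,"rz":0,"dx":0,"dy":0.02,"dz":0.002,"fingers":0.0},{"rx":0,"ry":0,"rz":0,"dx":0,"dy":0.03,"dz":0.003,"fingers":0.0},{"rx":0,"ry":0,"rz":0,"dx":0,"dy":0.03,"dz":0.003,"fingers":0.0},{"rx":0,"ry":0,"rz":0,"dx":0,"dy":0.03,"dz":0.003,"fingers":0.0},{"rx":0,"ry":0,"rz":0,"dx":0,"dy":0.025,"dz":0.003,"fingers":0.0},{"rx":0,"ry":0,"rz":0,"dx":0,"dy":0.015,"dz":0.002,"fingers":0.0},{"rx":0,"ry":0,"rz":0,"dx":0,"dy":0.008,"dz":0.001,"fingers":0.0}])

```text
time_s: 31.85
position: [0.4801, -0.0293, 0.2168]
tool_rot: [[-0.999, -0.04, -0.005], [-0.04, 0.994, 0.1], [0.001, 0.1, -0.995]]
ft_force: [1.3, -0.1, -3.5]
grip_width: 0.0104
gripper_force: 107.8
```

```bash
cat > pour.py <<'E'
from h import *
import sys
s=env.observe(); T=s["tool_rot"]; P=s["position"]
print(s["time_s"],P.round(4),T.round(3).tolist(),s["q"].round(0),s["ft_force"].round(1),s["wrist_torque"].round(2))
# tray frame in tool at grasp: tray x=tool y, tray z=-tool z ; origin = TCP + .0745*traj x - .047*tray z
org=P+T@np.array([0,.0745,.047]); lip=P+T@np.array([0,.1545,.047]); print("org",org.round(4),"lip",lip.round(4))
yl,zl,tilt,n=map(float,sys.argv[1:]); n=int(n)
cur=np.arcsin(-T[2,1]); print("tilt",cur.round(3))
a=np.linspace(cur,tilt,n+1); L=np.linspace([lip[1],lip[2]],[yl,zl],n+1)
def tcp(a,l):  # y,z ; tray x=(c,-s), tray z=(s,c)
    c,q=np.cos(a),np.sin(a); return l-.1545*np.array([c,-q])+.047*np.array([q,c])
for i in range(n):
    d=tcp(a[i+1],L[i+1])-tcp(a[i],L[i]); c,q=np.cos(a[i]),np.sin(a[i])
    print("rx",(a[i+1]-a[i]).round(3),"dy",(d@[c,-q]).round(4),"dz",(-d@[q,c]).round(4))
E
python3 pour.py .13 .125 .85 10
```

```text
31.85 [ 0.4801 -0.0293  0.2168] [[-0.999, -0.04, -0.005], [-0.04, 0.994, 0.1], [0.001, 0.1, -0.995]] [ -21.   16.   86.    5.   80. -114.] [ 1.3 -0.1 -3.5] [-0.4  -0.05 -0.01]
org [0.4769 0.0495 0.1775] lip [0.4737 0.129  0.1855]
tilt -0.1
rx 0.095 dy 0.0047 dz -0.0084
rx 0.095 dy 0.0052 dz -0.0084
rx 0.095 dy 0.0058 dz -0.0084
rx 0.095 dy 0.0064 dz -0.0085
rx 0.095 dy 0.0069 dz -0.0087
rx 0.095 dy 0.0075 dz -0.0088
rx 0.095 dy 0.008 dz -0.0091
rx 0.095 dy 0.0085 dz -0.0094
rx 0.095 dy 0.0089 dz -0.0097
rx 0.095 dy 0.0094 dz -0.0101
```

Emit:
arm_command(deltas=[{"rx":0.095,"ry":0,"rz":0,"dx":-0.006,"dy":0.007,"dz":-0.008,"fingers":0.0},{"rx":0.095,"ry":0,"rz":0,"dx":0,"dy":0.007,"dz":-0.008,"fingers":0.0},{"rx":0.095,"ry":0,"rz":0,"dx":0,"dy":0.006,"dz":-0.008,"fingers":0.0},{"rx":0.095,"ry":0,"rz":0,"dx":0,"dy":0.006,"dz":-0.008,"fingers":0.0},{"rx":0.095,"ry":0,"rz":0,"dx":0,"dy":0.007,"dz":-0.009,"fingers":0.0},{"rx":0.095,"ry":0,"rz":0,"dx":0,"dy":0.007,"dz":-0.009,"fingers":0.0},{"rx":0.095,"ry":0,"rz":0,"dx":0,"dy":0.008,"dz":-0.009,"fingers":0.0},{"rx":0.095,"ry":0,"rz":0,"dx":0,"dy":0.008,"dz":-0.009,"fingers":0.0},{"rx":0.095,"ry":0,"rz":0,"dx":0,"dy":0.008,"dz":-0.01,"fingers":0.0},{"rx":0.095,"ry":0,"rz":0,"dx":0,"dy":0.008,"dz":-0.01,"fingers":0.0},{"rx":0,"ry":0,"rz":0,"dx":0,"dy":0,"dz":0,"fingers":0.0},{"rx":0,"ry":0,"rz":0,"dx":0,"dy":0,"dz":0,"fingers":0.0}])

```text
time_s: 33.05
position: [0.4831, 0.064, 0.2727]
tool_rot: [[-0.999, -0.027, 0.029], [-0.039, 0.661, -0.749], [0.001, -0.75, -0.661]]
ft_force: [0.0, -0.6, -2.9]
grip_width: 0.0104
gripper_force: 108.5
```

```bash
python3 pour.py .13 .125 1.0 2; python3 - <<'E'
from h import *
w=env.get_image("wrist");s=env.get_image("side"); c=env.get_image("scene")
cv2.imwrite("pics/p9.png",np.vstack([np.hstack([w["color"],s["color"]]),np.hstack([c["color"],c["color"]*0])])[:, :1024][:384+384,:])
cv2.imwrite("pics/p9.png",cv2.resize(np.hstack([w["color"],s["color"]]),(800,300),interpolation=cv2.INTER_AREA))
E
```

```text
33.05 [0.4831 0.064  0.2727] [[-0.999, -0.027, 0.029], [-0.039, 0.661, -0.749], [0.001, -0.75, -0.661]] [ 16.  23.  80. -47.  91. -71.] [ 0.  -0.6 -2.9] [ 0.71 -0.03 -0.02]
org [0.4825 0.078  0.1857] lip [0.4804 0.1308 0.1257]
tilt 0.848
rx 0.076 dy 0.004 dz -0.011
rx 0.076 dy 0.004 dz -0.011
```

View pics/p9.png

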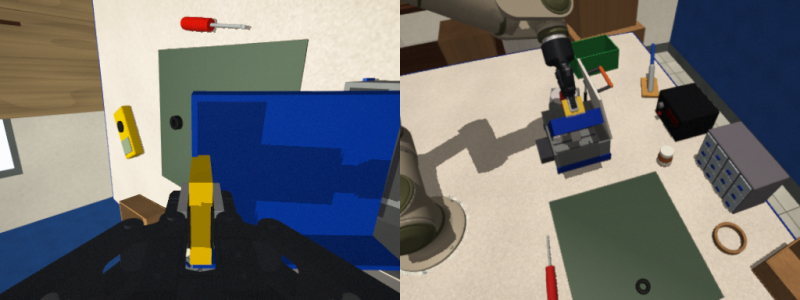

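The tray floor looks empty in the wrist view, and the wrist force is down to the tray's own 2.9 N. No sinks lie on the bench. I'll tilt back and return the tray.

```bash
python3 pour.py .129 .185 0 8|tail -8
```

```text
rx -0.106 dy -0.0097 dz 0.0119
rx -0.106 dy -0.0091 dz 0.0113
rx -0.106 dy -0.0085 dz 0.0108
rx -0.106 dy -0.0079 dz 0.0104
rx -0.106 dy -0.0072 dz 0.01
rx -0.106 dy -0.0065 dz 0.0097
rx -0.106 dy -0.0058 dz 0.0095
rx -0.106 dy -0.005 dz 0.0094
```

Emit:
arm_command(deltas=[{"rx":-0.106,"ry":0,"rz":0,"dx":0,"dy":-0.01,"dz":0.012,"fingers":0.0},{"rx":-0.106,"ry":0,"rz":0,"dx":0,"dy":-0.009,"dz":0.011,"fingers":0.0},{"rx":-0.106,"ry":0,"rz":0,"dx":0,"dy":-0.009,"dz":0.011,"fingers":0.0},{"rx":-0.106,"ry":0,"rz":0,"dx":0,"dy":-0.008,"dz":0.01,"fingers":0.0},{"rx":-0.106,"ry":0,"rz":0,"dx":0,"dy":-0.007,"dz":0.01,"fingers":0.0},{"rx":-0.106,"ry":0,"rz":0,"dx":0,"dy":-0.006,"dz":0.01,"fingers":0.0},{"rx":-0.106,"ry":0,"rz":0,"dx":0,"dy":-0.006,"dz":0.009,"fingers":0.0},{"rx":-0.106,"ry":0,"rz":0,"dx":0,"dy":-0.005,"dz":0.009,"fingers":0.0},{"rx":0,"ry":0,"rz":0,"dx":0,"dy":-0.02,"dz":0,"fingers":0.0},{"rx":0,"ry":0,"rz":0,"dx":0,"dy":-0.04,"dz":0,"fingers":0.0},{"rx":0,"ry":0,"rz":0,"dx":0,"dy":-0.04,"dz":0,"fingers":0.0},{"rx":0,"ry":0,"rz":0,"dx":0,"dy":-0.04,"dz":0,"fingers":0.0}])

```text
time_s: 34.4
position: [0.4911, -0.167, 0.234]
tool_rot: [[-0.999, -0.038, 0.001], [-0.038, 0.999, -0.003], [-0.001, -0.003, -1.0]]
ft_force: [0.3, -0.9, -2.9]
grip_width: 0.0106
gripper_force: 108.3
```

```bash
python3 - <<'E'
from h import *
s=env.observe(); print(s["tool_rot"].round(4),s["q"].round(0))
go(.4875,-.1944,.0504,92.2)
E
```

```text
[[-0.9993 -0.0379  0.0014]
 [-0.0379  0.9993 -0.0032]
 [-0.0013 -0.0032 -1.    ]] [ -32.   18.   79.   -0.   82. -124.]
t 34.4 pos [ 0.4911 -0.167   0.234 ] yaw 92.2 tilt z [ 0.001 -0.003 -1.   ] q6 -124.0 | rz -0.001 dx 0.0047 dy -0.0272 dz 0.1836
```

Emit:
arm_command(deltas=[{"rx":0,"ry":0,"rz":0,"dx":0.005,"dy":-0.025,"dz":0.04,"fingers":0.0},{"rx":0,"ry":0,"rz":0,"dx":0,"dy":0,"dz":0.05,"fingers":0.0},{"rx":0,"ry":0,"rz":0,"dx":0,"dy":0,"dz":0.04,"fingers":0.0},{"rx":0,"ry":0,"rz":0,"dx":0,"dy":0,"dz":0.02,"fingers":0.0},{"rx":0,"ry":0,"rz":0,"dx":0,"dy":0,"dz":0.015,"fingers":0.0},{"rx":0,"ry":0,"rz":0,"dx":0,"dy":0,"dz":0.008,"fingers":0.0},{"rx":0,"ry":0,"rz":0,"dx":0,"dy":0,"dz":0.005,"fingers":0.0},{"rx":0,"ry":0,"rz":0,"dx":0,"dy":0,"dz":0.003,"fingers":0.0},{"rx":0,"ry":0,"rz":0,"dx":0,"dy":0,"dz":0,"fingers":0.0},{"rx":0,"ry":0,"rz":0,"dx":0,"dy":0,"dz":0,"fingers":0.0}])

```text
time_s: 35.4
position: [0.488, -0.1901, 0.0529]
tool_rot: [[-0.999, -0.039, 0.001], [-0.039, 0.999, -0.003], [-0.001, -0.003, -1.0]]
ft_force: [-0.1, -1.0, -2.9]
grip_width: 0.0108
gripper_force: 108.3
```

Emit:
arm_command(deltas=[{"rx":0,"ry":0,"rz":0,"dx":0,"dy":0,"dz":0,"fingers":0.04},{"rx":0,"ry":0,"rz":0,"dx":0,"dy":0,"dz":0,"fingers":0.04},{"rx":0,"ry":0,"rz":0,"dx":0,"dy":0,"dz":0,"fingers":0.04},{"rx":0,"ry":0,"rz":0,"dx":0,"dy":0,"dz":-0.04,"fingers":0.04},{"rx":0,"ry":0,"rz":0,"dx":0,"dy":0,"dz":-0.05,"fingers":0.04},{"rx":0,"ry":0,"rz":0,"dx":0,"dy":0,"dz":-0.05,"fingers":0.04},{"rx":0,"ry":0,"rz":0,"dx":0,"dy":0,"dz":-0.05,"fingers":0.04},{"rx":0,"ry":0,"rz":0,"dx":0,"dy":0,"dz":-0.05,"fingers":0.0},{"rx":0,"ry":0,"rz":0,"dx":0,"dy":0,"dz":-0.05,"fingers":0.0}])

```text
time_s: 36.3
position: [0.4872, -0.1889, 0.3448]
tool_rot: [[-0.999, -0.039, 0.001], [-0.039, 0.999, -0.002], [-0.001, -0.002, -1.0]]
ft_force: [0.6, -0.3, 0.6]
grip_width: 0.0117
gripper_force: 0.0
```

```bash
python3 - <<'E'
from h import *
go(.637,.183,.3,1.4)
w=env.get_image("wrist");s=env.get_image("side"); c=env.get_image("scene")
cv2.imwrite("pics/p10.png",cv2.resize(np.hstack([w["color"],s["color"]]),(800,300),interpolation=cv2.INTER_AREA))
for n,p in (("w",w),("s",s),("c",c)):
    for x in env.tip_of("tray",p): print(n,"tray",round(x["p"],2),at_z(p,x["location"],.003).round(4))
    for x in env.tip_of("sink1",p): print(n,"sink",round(x["p"],2),at_z(p,x["location"],.01).round(4))
    for x in env.tip_of("toroid",p)[:2]: print(n,"tor",round(x["p"],2),at_z(p,x["location"],.003).round(4))
    for q in ("crank_axis","crank_knob"):
        for x in env.tip_of(q,p)[:2]: print(n,q,round(x["p"],2),at_z(p,x["location"],.091).round(4))
    for b in blob(p,colmask(p,0,4,150,70)|colmask(p,175,180,150,70),.1): print(n,"red",b)
E
```

```text
t 36.3 pos [ 0.4872 -0.1889  0.3448] yaw 92.3 tilt z [ 0.001 -0.002 -1.   ] q6 -126.0 | rz -1.556 dx -0.3682 dy -0.1589 dz 0.0448
w tray 0.74 [ 0.4884 -0.1147  0.003 ]
w sink 0.78 [0.5063 0.2027 0.01  ]
w tor 0.65 [ 0.537  -0.3209  0.003 ]
w crank_axis 0.59 [0.486  0.1109 0.091 ]
w crank_knob 0.44 [0.4863 0.1134 0.091 ]
w red (array([ 0.3361, -0.2385]), array([0.0708, 0.0199]), 82.3, 1138.0, array([217.5,  23.2]))
s sink 0.73 [0.4511 0.2176 0.01  ]
s sink 0.73 [0.5091 0.1997 0.01  ]
s sink 0.62 [0.5125 0.289  0.01  ]
s sink 0.46 [0.4785 0.2633 0.01  ]
s sink 0.42 [0.4426 0.2745 0.01  ]
s tor 0.64 [ 0.5368 -0.3207  0.003 ]
s crank_knob 0.65 [0.5006 0.3535 0.091 ]
s red (array([ 0.3267, -0.2676]), array([0.0732, 0.021 ]), 83.2, 462.0, array([193.4, 362.8]))
c tray 0.92 [ 0.4938 -0.1254  0.003 ]
c tray 0.37 [0.4637 0.2669 0.003 ]
c sink 0.64 [0.4534 0.2666 0.01  ]
c sink 0.59 [0.435  0.2172 0.01  ]
c sink 0.56 [0.4153 0.2896 0.01  ]
c sink 0.41 [0.5087 0.1879 0.01  ]
c tor 0.47 [ 0.5265 -0.3231  0.003 ]
c crank_axis 0.38 [0.5065 0.3947 0.091 ]
c red (array([ 0.3877, -0.3118]), array([0.0746, 0.0195]), 81.9, 116.5, array([132.5, 242.8]))
```

View pics/p10.png

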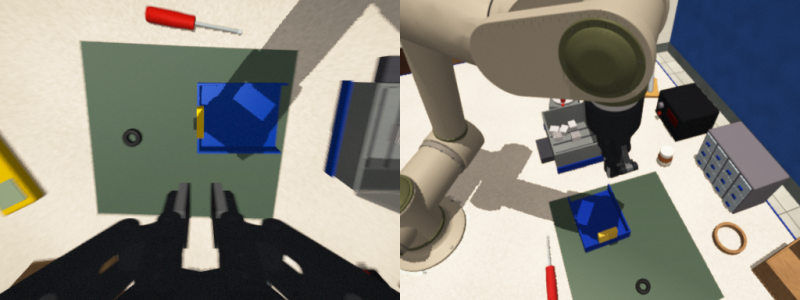

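The tray stands empty and upright on the mat, centre at about (240,117) in the left half. All five sinks are in the hopper, around (563,128) in the right half. Next I'll go above the bar to close the lid.

Emit:
arm_command(deltas=[{"rx":0,"ry":0,"rz":0.144,"dx":0,"dy":0,"dz":0,"fingers":0.04},{"rx":0,"ry":0,"rz":0.144,"dx":0,"dy":0,"dz":0,"fingers":0.04},{"rx":0,"ry":0,"rz":0.144,"dx":0,"dy":0,"dz":0,"fingers":0.04},{"rx":0,"ry":0,"rz":0.144,"dx":0,"dy":0,"dz":0,"fingers":0.04},{"rx":0,"ry":0,"rz":0.144,"dx":0,"dy":0,"dz":0,"fingers":0.04},{"rx":0,"ry":0,"rz":0.144,"dx":0,"dy":0,"dz":0,"fingers":0.04},{"rx":0,"ry":0,"rz":0.144,"dx":0,"dy":0,"dz":0,"fingers":0.04},{"rx":0,"ry":0,"rz":0.144,"dx":0,"dy":0,"dz":0,"fingers":0.04},{"rx":0,"ry":0,"rz":0.144,"dx":0,"dy":0,"dz":0,"fingers":0.04},{"rx":0,"ry":0,"rz":0.144,"dx":0,"dy":0,"dz":0,"fingers":0.04},{"rx":0,"ry":0,"rz":0.144,"dx":0,"dy":0,"dz":0,"fingers":0.04}])

```text
time_s: 38.3
position: [0.4877, -0.1894, 0.3423]
tool_rot: [[-0.02, 1.0, 0.0], [1.0, 0.02, -0.002], [-0.002, 0.0, -1.0]]
ft_force: [-0.8, 0.4, -0.1]
grip_width: 0.0401
gripper_force: 0.0
```

Emit:
arm_command(deltas=[{"rx":0,"ry":0,"rz":0,"dx":0.041,"dy":0.0145,"dz":0,"fingers":0.04},{"rx":0,"ry":0,"rz":0,"dx":0.041,"dy":0.0145,"dz":0,"fingers":0.04},{"rx":0,"ry":0,"rz":0,"dx":0.041,"dy":0.0145,"dz":0,"fingers":0.04},{"rx":0,"ry":0,"rz":0,"dx":0.041,"dy":0.0145,"dz":0,"fingers":0.04},{"rx":0,"ry":0,"rz":0,"dx":0.041,"dy":0.0145,"dz":0,"fingers":0.04},{"rx":0,"ry":0,"rz":0,"dx":0.041,"dy":0.0145,"dz":0,"fingers":0.04},{"rx":0,"ry":0,"rz":0,"dx":0.041,"dy":0.0145,"dz":0,"fingers":0.04},{"rx":0,"ry":0,"rz":0,"dx":0.041,"dy":0.0145,"dz":0,"fingers":0.04},{"rx":0,"ry":0,"rz":0,"dx":0.041,"dy":0.0145,"dz":0,"fingers":0.04},{"rx":0,"ry":0,"rz":0,"dx":0,"dy":0,"dz":0,"fingers":0.04},{"rx":0,"ry":0,"rz":0,"dx":0,"dy":0,"dz":0,"fingers":0.04}])

```text
time_s: 39.4
position: [0.6086, 0.1836, 0.341]
tool_rot: [[-0.028, 1.0, -0.001], [1.0, 0.028, -0.002], [-0.002, -0.001, -1.0]]
ft_force: [0.6, -0.8, 0.6]
grip_width: 0.0397
gripper_force: 0.0
```

```bash
python3 - <<'E'
from h import *
go(.609,.1835,.248,1.4)
w=env.get_image("wrist");s=env.get_image("side"); o=[]
for n,p in (("w",w),("s",s)):
    for b in blob(p,colmask(p,5,15,150,90),.266): print(n,"orange",b)
    for q in ("lid_bar","crank_axis","crank_knob"):
        for x in env.tip_of(q,p)[:1]: print(n,q,round(x["p"],2),at_z(p,x["location"],.266 if q=="lid_bar" else .091).round(4))
    for b in blob(p,colmask(p,0,4,150,70)|colmask(p,175,180,150,70),.1): print(n,"red",b)
E
```

```text
t 39.4 pos [0.6086 0.1836 0.341 ] yaw 1.6 tilt z [-0.001 -0.002 -1.   ] q6 5.0 | rz 0.003 dx -0.0001 dy 0.0004 dz 0.093
w orange (array([0.6092, 0.1815]), array([0.1019, 0.0115]), -88.8, 1792.5, array([255.5, 201.8]))
w lid_bar 0.71 [0.6099 0.1804 0.266 ]
w crank_knob 0.87 [0.4962 0.3408 0.091 ]
w red (array([0.8007, 0.2141]), array([0.0116, 0.0112]), -7.9, 69.5, array([412. , 139.8]))
w red (array([0.5056, 0.3214]), array([0.0121, 0.0089]), -15.2, 78.0, array([167. ,  36.3]))
w red (array([0.5021, 0.3412]), array([0.0309, 0.019 ]), -33.6, 437.5, array([162. ,  15.9]))
s orange (array([0.6084, 0.1834]), array([0.1017, 0.0104]), -88.9, 86.5, array([263. ,  97.7]))
s lid_bar 0.84 [0.6129 0.1865 0.266 ]
s crank_knob 0.95 [0.4894 0.3578 0.091 ]
s red (array([ 0.3269, -0.2675]), array([0.0735, 0.021 ]), 82.8, 466.0, array([193.4, 362.8]))
s red (array([0.4963, 0.3342]), array([0.0613, 0.0172]), 76.3, 63.5, array([207.7, 122.8]))
```

Emit:
arm_command(deltas=[{"rx":0,"ry":0,"rz":0,"dx":0,"dy":0.001,"dz":0.04,"fingers":0.04},{"rx":0,"ry":0,"rz":0,"dx":0,"dy":0,"dz":0.03,"fingers":0.04},{"rx":0,"ry":0,"rz":0,"dx":0,"dy":0,"dz":0.015,"fingers":0.04},{"rx":0,"ry":0,"rz":0,"dx":0,"dy":0,"dz":0.007,"fingers":0.04},{"rx":0,"ry":0,"rz":0,"dx":0,"dy":0,"dz":0,"fingers":0.04},{"rx":0,"ry":0,"rz":0,"dx":0,"dy":0,"dz":0,"fingers":0.0},{"rx":0,"ry":0,"rz":0,"dx":0,"dy":0,"dz":0,"fingers":0.0},{"rx":0,"ry":0,"rz":0,"dx":0,"dy":0,"dz":0,"fingers":0.0},{"rx":0,"ry":0,"rz":0,"dx":0,"dy":0,"dz":0,"fingers":0.0}], squeeze=25)

```text
time_s: 40.7
position: [0.6087, 0.1827, 0.2509]
tool_rot: [[-0.026, 1.0, -0.001], [1.0, 0.026, -0.002], [-0.002, -0.001, -1.0]]
ft_force: [-6.7, -1.0, 3.6]
grip_width: 0.0108
gripper_force: 24.4
```

```bash
python3 lid.py; python3 - <<'E'
import numpy as np
f=lambda t:np.array([-.158*np.cos(t)+.053*np.sin(t),.158*np.sin(t)+.053*np.cos(t)])*.1700/.1667
T=np.linspace(1.35,0,28); print((np.diff([f(t) for t in T],axis=0)*1000).round(1).tolist())
E
```

```text
[0.60869016 0.18273656 0.25085669] [-6.72228032 -0.99821782  3.6482726 ] [-0.14964365  1.08220379  0.0358329 ] 0.010807407246914917
1.350542461096697 0.16946168418932694
[[-8.5, 0.7], [-8.5, 0.2], [-8.5, -0.2], [-8.5, -0.6], [-8.4, -1.0], [-8.4, -1.5], [-8.3, -1.9], [-8.2, -2.3], [-8.1, -2.7], [-7.9, -3.1], [-7.8, -3.5], [-7.6, -3.9], [-7.4, -4.2], [-7.1, -4.6], [-6.9, -5.0], [-6.6, -5.3], [-6.4, -5.6], [-6.1, -5.9], [-5.8, -6.2], [-5.5, -6.5], [-5.1, -6.8], [-4.8, -7.0], [-4.4, -7.2], [-4.1, -7.5], [-3.7, -7.7], [-3.3, -7.8], [-2.9, -8.0]]
```

Emit:
arm_command(deltas=[{"rx":0,"ry":0,"rz":0,"dx":0,"dy":-0.008,"dz":-0.001,"fingers":0.0},{"rx":0,"ry":0,"rz":0,"dx":0,"dy":-0.0085,"dz":0,"fingers":0.0},{"rx":0,"ry":0,"rz":0,"dx":0,"dy":-0.0085,"dz":0,"fingers":0.0},{"rx":0,"ry":0,"rz":0,"dx":0,"dy":-0.0085,"dz":0.0006,"fingers":0.0},{"rx":0,"ry":0,"rz":0,"dx":0,"dy":-0.0084,"dz":0.001,"fingers":0.0},{"rx":0,"ry":0,"rz":0,"dx":0,"dy":-0.0084,"dz":0.0015,"fingers":0.0},{"rx":0,"ry":0,"rz":0,"dx":0,"dy":-0.0083,"dz":0.002,"fingers":0.0},{"rx":0,"ry":0,"rz":0,"dx":0,"dy":-0.0082,"dz":0.0023,"fingers":0.0},{"rx":0,"ry":0,"rz":0,"dx":0,"dy":-0.0081,"dz":0.0027,"fingers":0.0},{"rx":0,"ry":0,"rz":0,"dx":0,"dy":-0.0079,"dz":0.003,"fingers":0.0}])

```text
time_s: 41.7
position: [0.5259, 0.181, 0.2371]
tool_rot: [[-0.026, 1.0, -0.001], [1.0, 0.026, -0.001], [-0.001, -0.001, -1.0]]
ft_force: [-1.6, 4.8, 7.2]
grip_width: 0.0108
gripper_force: 26.9
```

```bash
python3 lid.py
```

```text
[0.5258659  0.18097402 0.237102  ] [-1.63434274  4.820864    7.24572424] [0.82633717 0.10742292 0.0128743 ] 0.010832912109924958
0.8477793886088965 0.16802441286705344
```

Emit:
arm_command(deltas=[{"rx":0,"ry":0,"rz":0,"dx":0,"dy":-0.0078,"dz":0.003,"fingers":0.0},{"rx":0,"ry":0,"rz":0,"dx":0,"dy":-0.0076,"dz":0.0036,"fingers":0.0},{"rx":0,"ry":0,"rz":0,"dx":0,"dy":-0.0074,"dz":0.004,"fingers":0.0},{"rx":0,"ry":0,"rz":0,"dx":0,"dy":-0.0071,"dz":0.0046,"fingers":0.0},{"rx":0,"ry":0,"rz":0,"dx":0,"dy":-0.0069,"dz":0.005,"fingers":0.0},{"rx":0,"ry":0,"rz":0,"dx":0,"dy":-0.0066,"dz":0.0053,"fingers":0.0},{"rx":0,"ry":0,"rz":0,"dx":0,"dy":-0.0064,"dz":0.0056,"fingers":0.0},{"rx":0,"ry":0,"rz":0,"dx":0,"dy":-0.0061,"dz":0.0059,"fingers":0.0},{"rx":0,"ry":0,"rz":0,"dx":0,"dy":-0.0058,"dz":0.0062,"fingers":0.0},{"rx":0,"ry":0,"rz":0,"dx":0,"dy":-0.0055,"dz":0.0065,"fingers":0.0}])

```text
time_s: 42.7
position: [0.4587, 0.179, 0.1869]
tool_rot: [[-0.026, 1.0, -0.001], [1.0, 0.026, -0.001], [-0.001, -0.001, -1.0]]
ft_force: [3.5, 5.6, -1.3]
grip_width: 0.0111
gripper_force: 25.2
```

```bash
python3 lid.py
```

```text
[0.45868714 0.17903067 0.18687962] [ 3.46215799  5.60963226 -1.32391124] [ 0.86594296 -0.70244658 -0.05356743] 0.011079361695779059
0.34447489708911655 0.16880922507642604
```

Emit:
arm_command(deltas=[{"rx":0,"ry":0,"rz":0,"dx":0,"dy":-0.005,"dz":0.0068,"fingers":0.0},{"rx":0,"ry":0,"rz":0,"dx":0,"dy":-0.0046,"dz":0.007,"fingers":0.0},{"rx":0,"ry":0,"rz":0,"dx":0,"dy":-0.0042,"dz":0.0072,"fingers":0.0},{"rx":0,"ry":0,"rz":0,"dx":0,"dy":-0.0038,"dz":0.0074,"fingers":0.0},{"rx":0,"ry":0,"rz":0,"dx":0,"dy":-0.0034,"dz":0.0076,"fingers":0.0},{"rx":0,"ry":0,"rz":0,"dx":0,"dy":-0.003,"dz":0.0077,"fingers":0.0},{"rx":0,"ry":0,"rz":0,"dx":0,"dy":-0.0026,"dz":0.007,"fingers":0.0},{"rx":0,"ry":0,"rz":0,"dx":0,"dy":0,"dz":0,"fingers":0.0}])

```text
time_s: 43.5
position: [0.4326, 0.178, 0.137]
tool_rot: [[-0.026, 1.0, -0.0], [1.0, 0.026, -0.002], [-0.002, -0.0, -1.0]]
ft_force: [-0.8, 4.6, 10.6]
grip_width: 0.0108
gripper_force: 26.4
```

```bash
python3 lid.py
```

```text
[0.43257508 0.17802379 0.13701965] [-0.81313001  4.56568522 10.59321389] [ 0.62608968  0.20916441 -0.13446941] 0.010825414587999583
0.008531968188607908 0.1677978092296
```

Emit:
arm_command(deltas=[{"rx":0,"ry":0,"rz":0,"dx":0,"dy":0,"dz":0,"fingers":0.04},{"rx":0,"ry":0,"rz":0,"dx":0,"dy":0,"dz":0,"fingers":0.04},{"rx":0,"ry":0,"rz":0,"dx":0,"dy":0,"dz":0,"fingers":0.04},{"rx":0,"ry":0,"rz":0,"dx":0,"dy":0,"dz":-0.04,"fingers":0.04},{"rx":0,"ry":0,"rz":0,"dx":0,"dy":0,"dz":-0.05,"fingers":0.04},{"rx":0,"ry":0,"rz":0,"dx":0,"dy":0,"dz":-0.05,"fingers":0.04},{"rx":0,"ry":0,"rz":0,"dx":0.04,"dy":0.02,"dz":-0.04,"fingers":0.04},{"rx":0,"ry":0,"rz":0,"dx":0.04,"dy":0.02,"dz":0,"fingers":0.04},{"rx":0,"ry":0,"rz":0,"dx":0.04,"dy":0.02,"dz":0,"fingers":0.04},{"rx":0,"ry":0,"rz":0,"dx":0,"dy":0,"dz":0,"fingers":0.04},{"rx":0,"ry":0,"rz":0,"dx":0,"dy":0,"dz":0,"fingers":0.04}])

```text
time_s: 44.6
position: [0.4866, 0.2933, 0.3091]
tool_rot: [[-0.027, 1.0, -0.002], [1.0, 0.027, -0.003], [-0.003, -0.002, -1.0]]
ft_force: [0.7, -0.8, 0.6]
grip_width: 0.0398
gripper_force: 0.0
```

```bash
cat > crank.py <<'E'
from h import *
import sys
go(.5,.35,.13,1.4)
w=env.get_image("wrist");s=env.get_image("side"); c=env.get_image("scene"); cv2.imwrite(sys.argv[1],w["color"])
O={}
for n,p in (("w",w),("s",s),("c",c)):
    for q in ("crank_axis","crank_knob","lid_bar"):
        for x in env.tip_of(q,p)[:1]:
            print(n,q,np.round(x["location"],1),round(x["p"],2),at_z(p,x["location"],.091 if q!="lid_bar" else .153).round(4)); O.setdefault(q,[]).append((p,x["location"]))
    for b in blob(p,colmask(p,0,4,150,70)|colmask(p,175,180,150,70),.113): print(n,"red",b)
for q,v in O.items():
    if len(v)>1: print(q,tri(v))
E
python3 crank.py pics/w11.png
```

```text
t 44.6 pos [0.4866 0.2933 0.3091] yaw 1.6 tilt z [-0.002 -0.003 -1.   ] q6 18.0 | rz 0.003 dx 0.0564 dy 0.0148 dz 0.1791
w crank_axis [284.7  82.2] 0.85 [0.5162 0.3856 0.091 ]
w crank_knob [263.1 126.8] 0.61 [0.494  0.3368 0.091 ]
w red (array([0.4991, 0.3397]), array([0.0251, 0.0178]), 73.4, 261.5, array([267.5, 125.6]))
s crank_axis [209.3 110. ] 0.78 [0.518  0.3996 0.091 ]
s crank_knob [203.6 121.9] 0.66 [0.4896 0.3522 0.091 ]
s lid_bar [192.9 152.1] 0.78 [0.4303 0.1782 0.153 ]
s red (array([ 0.328 , -0.2707]), array([0.072 , 0.0208]), 82.8, 467.0, array([193.4, 362.8]))
s red (array([0.4947, 0.3186]), array([0.0606, 0.0152]), 82.5, 61.0, array([207.3, 123. ]))
c crank_axis [294.1 137.9] 0.65 [0.5026 0.3931 0.091 ]
c crank_knob [288.8 146.4] 0.57 [0.5122 0.331  0.091 ]
c lid_bar [246.7 146.3] 0.63 [0.4413 0.1671 0.153 ]
c red (array([ 0.3986, -0.3213]), array([0.0728, 0.0189]), 83.6, 109.0, array([132.8, 242.3]))
crank_axis (array([0.51307242, 0.38292236, 0.10145443]), np.float64(0.0061011551134617205))
crank_knob (array([0.49661408, 0.34280192, 0.0888429 ]), np.float64(0.0116524922516894))
lid_bar (array([0.43048014, 0.18812873, 0.14074973]), np.float64(0.0019257389269148424))
```

View pics/w11.png

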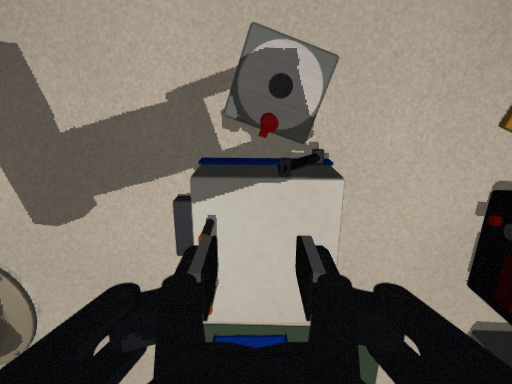

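The lid is closed. The crank hub is at (281,86) and the knob at its start at (269,122), beside the red tab at (263,133). I'll move closer to measure them.

Emit:
arm_command(deltas=[{"rx":0,"ry":0,"rz":0,"dx":0.03,"dy":0.01,"dz":0,"fingers":0.05},{"rx":0,"ry":0,"rz":0,"dx":0.02,"dy":0,"dz":0.02,"fingers":0.05},{"rx":0,"ry":0,"rz":0,"dx":0,"dy":0,"dz":0.04,"fingers":0.05},{"rx":0,"ry":0,"rz":0,"dx":0,"dy":0,"dz":0,"fingers":0.05},{"rx":0,"ry":0,"rz":0,"dx":0,"dy":0,"dz":0,"fingers":0.05}])

```text
time_s: 45.7
position: [0.4956, 0.3431, 0.2508]
tool_rot: [[-0.026, 1.0, -0.0], [1.0, 0.026, -0.002], [-0.002, -0.0, -1.0]]
ft_force: [-0.3, 0.8, 0.6]
grip_width: 0.05
gripper_force: 0.0
```

```bash
cat > ck.py <<'E'
from h import *
import sys
go(.4975,.345,.08,1.6)
w=env.get_image("wrist"); cv2.imwrite(sys.argv[1],w["color"])
for q in ("crank_axis","crank_knob"):
    for x in env.tip_of(q,w)[:1]: print(q,np.round(x["location"],1),round(x["p"],2),at_z(w,x["location"],.091).round(4))
for b in blob(w,colmask(w,0,4,150,50)|colmask(w,175,180,150,50),.113): print("red",b)
u=proj(w,[.515,.385,.067]); m=np.zeros((384,512),np.uint8); cv2.circle(m,tuple(int(v) for v in u),30,1,-1)
d=(w["color"].max(2)<45)&(m>0)
for b in blob(w,d,.070): print("hub",b)
E
python3 ck.py pics/w12.png
```

```text
t 45.7 pos [0.4956 0.3431 0.2508] yaw 1.5 tilt z [-0.    -0.002 -1.   ] q6 22.0 | rz -0.002 dx 0.0019 dy 0.002 dz 0.1708
crank_axis [274.7 137.7] 0.72 [0.5137 0.3819 0.091 ]
crank_knob [259.3 175.9] 0.63 [0.4998 0.3431 0.091 ]
red (array([0.5005, 0.3478]), array([0.0261, 0.0187]), 86.2, 406.5, array([259.5, 177. ]))
hub (array([0.5136, 0.3829]), array([0.0268, 0.0261]), -88.2, 527.0, array([273.1, 134.4]))
```

View pics/w12.png

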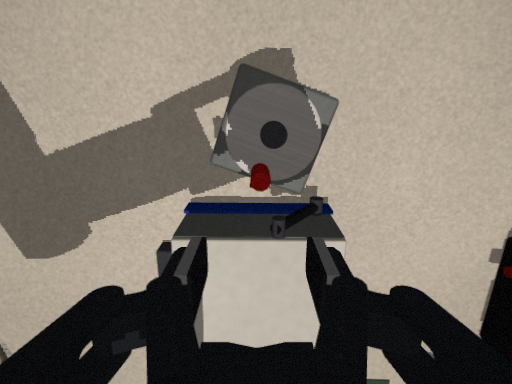

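The hub is at (273,135) and the knob at (260,174), which agrees with the triangulated axis and knob.

Emit:
arm_command(deltas=[{"rx":0,"ry":0,"rz":0,"dx":0,"dy":0.003,"dz":0.04,"fingers":0.05},{"rx":0,"ry":0,"rz":0,"dx":0,"dy":0,"dz":0.05,"fingers":0.05},{"rx":0,"ry":0,"rz":0,"dx":0,"dy":0,"dz":0.04,"fingers":0.05},{"rx":0,"ry":0,"rz":0,"dx":0,"dy":0,"dz":0.025,"fingers":0.05},{"rx":0,"ry":0,"rz":0,"dx":0,"dy":0,"dz":0.013,"fingers":0.05},{"rx":0,"ry":0,"rz":0,"dx":0,"dy":0,"dz":0,"fingers":0.05},{"rx":0,"ry":0,"rz":0,"dx":0,"dy":0,"dz":0,"fingers":0.0},{"rx":0,"ry":0,"rz":0,"dx":0,"dy":0,"dz":0,"fingers":0.0},{"rx":0,"ry":0,"rz":0,"dx":0,"dy":0,"dz":0,"fingers":0.0},{"rx":0,"ry":0,"rz":0,"dx":0,"dy":0,"dz":0,"fingers":0.0}], squeeze=30)

```text
time_s: 46.85
position: [0.4993, 0.3432, 0.084]
tool_rot: [[-0.026, 1.0, 0.003], [1.0, 0.026, -0.001], [-0.001, 0.003, -1.0]]
ft_force: [-0.8, -1.6, 6.7]
grip_width: 0.019
gripper_force: 29.3
```

```bash
cat > turn.py <<'E'
from h import *
import sys
s=env.observe(); P=s["position"]; T=s["tool_rot"]; c=np.array([float(sys.argv[1]),float(sys.argv[2])])
print(s["time_s"],P.round(4),s["ft_force"].round(1),s["wrist_torque"].round(2),s["grip_width"],s["q"].round(0))
v=P[:2]-c; a=np.arctan2(v[1],v[0]); print("angle",np.degrees(a).round(1),"r",np.hypot(*v).round(4))
n=int(sys.argv[3]); st=float(sys.argv[4]); A=a-st*np.arange(n+1)
Q=c+.042*np.c_[np.cos(A),np.sin(A)]; Q[0]=P[:2]
for d in np.diff(Q,axis=0): print("dx",(d@T[:2,0]*1000).round(1),"dy",(d@T[:2,1]*1000).round(1))
E
python3 turn.py .5137 .382 12 .2
```

```text
46.85 [0.4993 0.3432 0.084 ] [-0.8 -1.6  6.7] [-0.23  0.12  0.03] 0.018989816724805875 [23. 35. 77. -0. 68. 22.]
angle -110.4 r 0.0414
dx 3.4 dy -7.6
dx 5.3 dy -6.5
dx 6.5 dy -5.3
dx 7.4 dy -3.9
dx 8.0 dy -2.4
dx 8.4 dy -0.7
dx 8.3 dy 0.9
dx 8.0 dy 2.6
dx 7.3 dy 4.1
dx 6.4 dy 5.5
dx 5.1 dy 6.6
dx 3.7 dy 7.5
```

Emit:
arm_command(deltas=[{"rx":0,"ry":0,"rz":0,"dx":0.0037,"dy":-0.0075,"dz":0,"fingers":0.0},{"rx":0,"ry":0,"rz":0,"dx":0.0053,"dy":-0.0065,"dz":0,"fingers":0.0},{"rx":0,"ry":0,"rz":0,"dx":0.0065,"dy":-0.0053,"dz":0,"fingers":0.0},{"rx":0,"ry":0,"rz":0,"dx":0.0074,"dy":-0.0039,"dz":0,"fingers":0.0},{"rx":0,"ry":0,"rz":0,"dx":0.008,"dy":-0.0024,"dz":0,"fingers":0.0},{"rx":0,"ry":0,"rz":0,"dx":0.0084,"dy":-0.0007,"dz":0,"fingers":0.0}])

```text
time_s: 47.45
position: [0.4699, 0.3816, 0.084]
tool_rot: [[-0.026, 1.0, -0.001], [1.0, 0.026, -0.002], [-0.002, -0.001, -1.0]]
ft_force: [-7.8, -3.4, 10.8]
grip_width: 0.0189
gripper_force: 30.1
```

```bash
python3 turn.py .5137 .382 12 .2
```

```text
47.45 [0.4699 0.3816 0.084 ] [-7.8 -3.4 10.8] [-0.5   1.14  0.03] 0.01889040585848472 [28. 35. 77. -0. 68. 26.]
angle -179.5 r 0.0438
dx 8.3 dy 2.8
dx 8.0 dy 2.6
dx 7.3 dy 4.1
dx 6.3 dy 5.5
dx 5.1 dy 6.7
dx 3.7 dy 7.5
dx 2.1 dy 8.1
dx 0.5 dy 8.4
dx -1.2 dy 8.3
dx -2.8 dy 7.9
dx -4.4 dy 7.2
dx -5.7 dy 6.2
```

Emit:
arm_command(deltas=[{"rx":0,"ry":0,"rz":0,"dx":0.0083,"dy":0.0015,"dz":0,"fingers":0.0},{"rx":0,"ry":0,"rz":0,"dx":0.008,"dy":0.0026,"dz":0,"fingers":0.0},{"rx":0,"ry":0,"rz":0,"dx":0.0073,"dy":0.0041,"dz":0,"fingers":0.0},{"rx":0,"ry":0,"rz":0,"dx":0.0063,"dy":0.0055,"dz":0,"fingers":0.0},{"rx":0,"ry":0,"rz":0,"dx":0.0051,"dy":0.0067,"dz":0,"fingers":0.0},{"rx":0,"ry":0,"rz":0,"dx":0.0037,"dy":0.0075,"dz":0,"fingers":0.0},{"rx":0,"ry":0,"rz":0,"dx":0.0021,"dy":0.0081,"dz":0,"fingers":0.0},{"rx":0,"ry":0,"rz":0,"dx":0.0005,"dy":0.0084,"dz":0,"fingers":0.0},{"rx":0,"ry":0,"rz":0,"dx":-0.0012,"dy":0.0083,"dz":0,"fingers":0.0}])

```text
time_s: 48.35
position: [0.5232, 0.4238, 0.084]
tool_rot: [[-0.027, 1.0, 0.002], [1.0, 0.027, -0.0], [-0.0, 0.002, -1.0]]
ft_force: [-2.8, -3.0, 7.5]
grip_width: 0.0188
gripper_force: 29.7
```

```bash
python3 turn.py .513 .3825 16 .2
```

```text
48.35 [0.5232 0.4238 0.084 ] [-2.8 -3.   7.5] [-0.48  0.56 -0.03] 0.018752811319787222 [29. 41. 65. -0. 74. 27.]
angle 76.1 r 0.0426
dx -3.6 dy 7.7
dx -4.5 dy 7.1
dx -5.8 dy 6.0
dx -6.9 dy 4.7
dx -7.7 dy 3.3
dx -8.2 dy 1.7
dx -8.4 dy 0.0
dx -8.2 dy -1.7
dx -7.7 dy -3.3
dx -6.9 dy -4.7
dx -5.9 dy -6.0
dx -4.5 dy -7.0
dx -3.1 dy -7.8
dx -1.4 dy -8.3
dx 0.2 dy -8.4
dx 1.9 dy -8.2
```

Emit:
arm_command(deltas=[{"rx":0,"ry":0,"rz":0,"dx":-0.0032,"dy":0.0077,"dz":0,"fingers":0.0},{"rx":0,"ry":0,"rz":0,"dx":-0.0045,"dy":0.0071,"dz":0,"fingers":0.0},{"rx":0,"ry":0,"rz":0,"dx":-0.0058,"dy":0.006,"dz":0,"fingers":0.0},{"rx":0,"ry":0,"rz":0,"dx":-0.0069,"dy":0.0047,"dz":0,"fingers":0.0},{"rx":0,"ry":0,"rz":0,"dx":-0.0077,"dy":0.0033,"dz":0,"fingers":0.0},{"rx":0,"ry":0,"rz":0,"dx":-0.0082,"dy":0.0017,"dz":0,"fingers":0.0},{"rx":0,"ry":0,"rz":0,"dx":-0.0084,"dy":0,"dz":0,"fingers":0.0},{"rx":0,"ry":0,"rz":0,"dx":-0.0082,"dy":-0.0017,"dz":0,"fingers":0.0},{"rx":0,"ry":0,"rz":0,"dx":-0.0077,"dy":-0.0033,"dz":0,"fingers":0.0},{"rx":0,"ry":0,"rz":0,"dx":-0.0069,"dy":-0.0047,"dz":0,"fingers":0.0}])

```text
time_s: 49.35
position: [0.545, 0.3573, 0.084]
tool_rot: [[-0.026, 1.0, 0.002], [1.0, 0.026, 0.001], [0.001, 0.002, -1.0]]
ft_force: [-4.7, 6.5, 6.7]
grip_width: 0.0191
gripper_force: 29.7
```

```bash
python3 turn.py .513 .3825 8 .2
```

```text
49.35 [0.545  0.3573 0.084 ] [-4.7  6.5  6.7] [ 1.14  0.87 -0.03] 0.019116290101019135 [23. 39. 69.  0. 72. 21.]
angle -38.2 r 0.0407
dx -6.7 dy -5.0
dx -4.6 dy -7.0
dx -3.1 dy -7.8
dx -1.5 dy -8.3
dx 0.2 dy -8.4
dx 1.9 dy -8.2
dx 3.4 dy -7.6
dx 4.9 dy -6.8
```

Emit:
arm_command(deltas=[{"rx":0,"ry":0,"rz":0,"dx":-0.006,"dy":-0.0055,"dz":0,"fingers":0.0},{"rx":0,"ry":0,"rz":0,"dx":-0.0046,"dy":-0.007,"dz":0,"fingers":0.0},{"rx":0,"ry":0,"rz":0,"dx":-0.0031,"dy":-0.0078,"dz":0,"fingers":0.0},{"rx":0,"ry":0,"rz":0,"dx":-0.0015,"dy":-0.0083,"dz":0,"fingers":0.0},{"rx":0,"ry":0,"rz":0,"dx":0.0002,"dy":-0.0084,"dz":0,"fingers":0.0},{"rx":0,"ry":0,"rz":0,"dx":0.0019,"dy":-0.0082,"dz":0,"fingers":0.0},{"rx":0,"ry":0,"rz":0,"dx":0,"dy":0,"dz":0,"fingers":0.0},{"rx":0,"ry":0,"rz":0,"dx":0,"dy":0,"dz":0,"fingers":0.0}])

```text
time_s: 50.15
position: [0.5008, 0.3426, 0.084]
tool_rot: [[-0.026, 1.0, 0.003], [1.0, 0.026, -0.0], [-0.0, 0.003, -1.0]]
ft_force: [-0.1, 3.3, 9.2]
grip_width: 0.0192
gripper_force: 29.9
```

```bash
python3 turn.py .513 .3825 1 .2
```

```text
50.15 [0.5008 0.3426 0.084 ] [-0.1  3.3  9.2] [0.37 0.14 0.01] 0.019173409872165457 [23. 35. 77. -0. 68. 22.]
angle -107.0 r 0.0417
dx 3.2 dy -7.7
```

Emit:
arm_command(deltas=[{"rx":0,"ry":0,"rz":0,"dx":0.001,"dy":-0.002,"dz":0,"fingers":0.0},{"rx":0,"ry":0,"rz":0,"dx":0,"dy":0,"dz":0,"fingers":0.0},{"rx":0,"ry":0,"rz":0,"dx":0,"dy":0,"dz":0,"fingers":0.05},{"rx":0,"ry":0,"rz":0,"dx":0,"dy":0,"dz":0,"fingers":0.05},{"rx":0,"ry":0,"rz":0,"dx":0,"dy":0,"dz":0,"fingers":0.05},{"rx":0,"ry":0,"rz":0,"dx":0,"dy":0,"dz":-0.03,"fingers":0.05},{"rx":0,"ry":0,"rz":0,"dx":0,"dy":0,"dz":-0.05,"fingers":0.05},{"rx":0,"ry":0,"rz":0,"dx":0,"dy":0,"dz":-0.05,"fingers":0.05},{"rx":0,"ry":0,"rz":0,"dx":0,"dy":0,"dz":-0.05,"fingers":0.05},{"rx":0,"ry":0,"rz":0,"dx":0,"dy":0,"dz":0,"fingers":0.05},{"rx":0,"ry":0,"rz":0,"dx":0,"dy":0,"dz":0,"fingers":0.05}])

```text
time_s: 51.25
position: [0.4984, 0.3431, 0.2625]
tool_rot: [[-0.026, 1.0, 0.001], [1.0, 0.026, -0.001], [-0.002, 0.001, -1.0]]
ft_force: [-0.1, -0.4, -1.0]
grip_width: 0.0499
gripper_force: 0.0
```

```bash
python3 ck.py pics/w13.png; python3 - <<'E'
from h import *
w=env.get_image("wrist"); s=env.get_image("side")
for q,z in (("lid_bar",.153),("tray",.003),("toroid",.003),("sink1",.003)):
    for x in env.tip_of(q,s)[:3]: print(q,np.round(x["location"],1),round(x["p"],2),at_z(s,x["location"],z).round(4))
cv2.imwrite("pics/f14.png",cv2.resize(np.hstack([w["color"],s["color"]]),(800,300),interpolation=cv2.INTER_AREA))
E
```

```text
t 51.2 pos [0.4984 0.3431 0.2625] yaw 1.5 tilt z [ 0.001 -0.001 -1.   ] q6 22.0 | rz -0.002 dx 0.0019 dy -0.0009 dz 0.1825
crank_axis [271.8 134.7] 0.77 [0.5144 0.3835 0.091 ]
crank_knob [254.7 178.2] 0.7 [0.4983 0.3376 0.091 ]
red (array([0.7619, 0.2533]), array([0.0162, 0.0108]), 2.1, 115.5, array([500.8, 266.6]))
red (array([0.5005, 0.3477]), array([0.0253, 0.0185]), 85.5, 367.5, array([256.4, 174.4]))
hub (array([0.513 , 0.3822]), array([0.027 , 0.0266]), 1.5, 485.5, array([269.2, 133.3]))
tray [252.7 281. ] 0.98 [ 0.4843 -0.1169  0.003 ]
tray [309.3 362.9] 0.34 [ 0.5369 -0.318   0.003 ]
toroid [307.5 367.1] 0.61 [ 0.5304 -0.324   0.003 ]
```

View pics/f14.png

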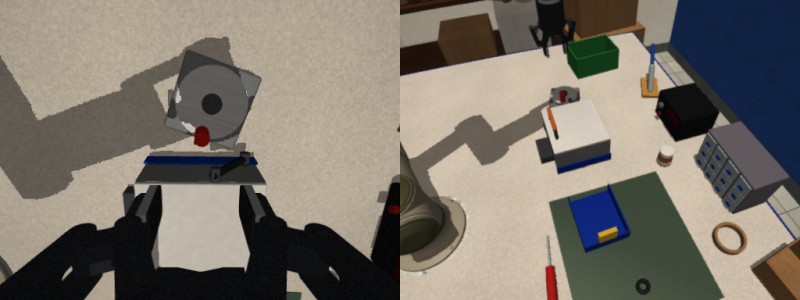

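The knob is back at its red mark (202,136 in the left half). The lid is shut, the empty tray is upright on the mat (600,220 in the right half), and the robot touches nothing.

```bash
python3 -c "
from rig import env
print(env.close_job())"
```

```text
the job is handed in; nothing more can be done
None
```

I handed the job in at about 51 s; no verdict came back. The last pictures show the lid closed, the crank back at its red mark after one full turn, and the empty tray upright on the mat. All five heat sinks were seen in the hopper before I closed the lid.

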